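Tip the iron tub of bath balls into the counter tray

TASK

Refill the counter tray with the wooden bath balls: slide the tray squarely up against the front of the tipping stand, centred under the iron tub's sloping mouth, then take the tub by the ear at its back and slowly rock it forward on its front foot rail until all four balls have rolled out into the tray. The tub is too heavy to lift: keep its rail in the groove, never let it drop forward or back, and lower it gently onto its rear feet again. Leave the tray against the stand, and do not disturb the other goods.

Things in the scene. Friction and masses are not known exactly. Their poses are not given: they have to be found in the camera images.
- stand: Fixed wooden stand, 80 mm high. Origin: on the counter below the groove on its top. x points from its front (tray side) to its back: upright flat front face at x = -25 mm, back at 145 mm; 150 mm wide (y). Two battens, 7 mm high, at x = -15.5 and +15.5 mm form the groove that holds the tub's foot rail.
- tub: Open cast-iron tub, loose, 2.4 to 3.6 kg, on the stand, same facing. Origin: under the middle of its round foot rail (along y), x to the back, z up. Two rear feet at x = 97 mm. 130 mm wide (y), rim at z = 100 mm, inner floor at 26 mm. Centre of mass about 50 mm behind and 50 mm above the origin: past about 45 degrees it wants to fall forward and must be held back. Rocking it starts at 7 to 11 N.
- tub_grip (a point): Grip point of the tub's ear, in the tub's frame at (136, 0, 129) mm. The ear is a flat iron lug, 12 mm thick, 80 mm wide (tub's y), that continues the leaning back wall upward, along (0.259, 0, 0.966) in the tub's frame: 15 degrees off upright. It stands 52 mm above the rim; this point is 30 mm above the rim, mid-thickness, 22 mm below the ear's end.
- tub_toe (a point): Middle of the axis of the tub's foot rail (18 mm thick, 120 mm long), 9 mm above the tub's origin: the line, along the tub's y, about which it rocks. The grip point is 181 mm from it.
- tub_lip (a point): Middle of the tub's pouring lip, in its frame at (-75, 0, 100) mm. The front wall slopes out from the floor to this lip at 45 degrees, so balls roll out only when the tub is rocked (top towards its -x) by more than 45 degrees; most leave at 48 to 55 degrees.
- tray: Loose open wooden tray, 200 mm (x) x 150 mm (y), 60 mm high, walls and floor 9 mm thick, 0.4 to 0.65 kg (slides at roughly 3 to 9 N), empty at the start, 4 to 7 cm away from the stand and a little askew. Origin: centre of its underside, z up; its +x end is the one that goes against the stand's front face.
- tray_butt (a point): Middle of the outer face of the tray's +x end wall, 30 mm above the counter: it should come to the stand's front face, at (-25, 0) mm in the stand's frame.
- tray_pinch (a point): Middle of the top edge of the tray's -x end wall (the end away from the stand), 60 mm above the counter: a good place to take the tray, across the 9 mm wall.
- ball_0_center (a point): Centre of a plain turned wooden bath ball, 54 mm in diameter, 40 g. All four balls are the same and lie in the tub at the start.
- ball_1_center (a point): Centre of a plain turned wooden bath ball, 54 mm in diameter, 40 g. All four balls are the same and lie in the tub at the start.
- ball_2_center (a point): Centre of a plain turned wooden bath ball, 54 mm in diameter, 40 g. All four balls are the same and lie in the tub at the start.
- ball_3_center (a point): Centre of a plain turned wooden bath ball, 54 mm in diameter, 40 g. All four balls are the same and lie in the tub at the start.
- calculator: Bystander: desk calculator, 112 x 66 x 12 mm, origin at the centre of its underside.
- stamp: Bystander: wooden hand stamp, 26 x 45 x 67 mm, origin at the centre of its underside.
- ink_pad: Bystander: flat ink pad tin, 58 x 85 x 15 mm, origin at the centre of its underside.
- stick_candle: Bystander: painted stick candle lying down, 17 x 157 x 17 mm, origin at the centre of its underside.
- soap_carton: Bystander: upright soap carton, 39 x 63 x 92 mm, origin at the centre of its underside.
- wooden_doll: Bystander: turned wooden doll, 46 mm thick and 146 mm tall, origin at the centre of its underside.
Things that resemble listed ones, but are neither listed nor needed, are in the scene too. What is shaped like the part that bears ball_1_center but yellow is not meant.

How it is judged:
By the outcome, as a careful person would: the job done as asked, in the order asked, and still so for the second after the job is handed in, with the robot touching nothing.
It also fails if it takes over 61 s, if anything falls off the work surface, if the arm or the gripper's body presses on something with over 40 N, if the wrist force passes 120 N, or if a joint passes its speed limit or range.

ROBOT

A 6-joint arm with a two-finger parallel gripper is mounted at the origin on a cart in front of the work surface, level with it; the furniture and walls round the work are solid. World frame = base frame: x ahead of the robot, y to its left, z up, the work surface at z = 0. Lengths are in m, angles in rad, forces in N, time in s.
With the tool pointing down it reaches from about 0.25 to 0.725 m from the base axis. Payload 4 kg.
Tool frame: the origin (TCP) lies at the very end of the fingers, on their centre line; the grasp point (between the pads) lies 19 mm behind it; z points along the fingers, y is the line along which they close (so a half turn about z gives the same grasp; the last joint's range is limited). The gripper opens to 85 mm and grips with 20 to 120 N. Pads are 22 mm wide; open, the fingers measure 114 mm over their backs; the gripper's body (76 mm by 85 mm) begins 54 mm behind the grasp point. The pads swing forward as they close: fully open they stand 13 mm farther back than shut.
Start: joints at [-1.329, 0.241, 0.005, 1.335, 0, 1.571], TCP at [0.12, -0.485, 0.204] pointing down, gripper open.
Joint ranges: [-2.72, 2.72], [-1.05, 1.87], [-1.09, 1.28], [-1.99, 2.15], [-1.42, 1.44], [-3.14, 3.14]. Speed limits (rad/s): [2.79, 2.79, 3.14, 3.14, 3.14, 3.14].

INTERFACE

Orientations are given as a unit quaternion [x, y, z, w].
In Python, from workcell import bot, vision, workorder, boxes_of gives the robot as it stands.
- The arm moves only by the tool send_rows, never from a script. Its argument "motion" is text: rows parted by semicolons, each of 5 numbers parted by spaces: the closure, from -1 (fully open) to 1 (shut), so that 0 is half open, then the shift along the tool's x, y, z in cm, then the turn about the tool's z in rad. In form: claw x y z twist; .... A call has 1 to 5 rows; each row is the pose to reach, as a shift and turn from the pose commanded when the call began, along the tool's axes at that moment; what a row does not reach only later rows make up. A row lasts 1/10 s, in which the tool goes at most 50 mm and 8.59 degrees, less where a joint would pass 70% of its speed; a pose out of reach is approached as far as the arm can. A call with a gripper value outside its range is refused whole. The fingers move at their own pace and stop on an object; the grip force is fixed at half the most. Time passes only in rows, so rows that repeat a pose let the fingers close. It gives the time, the measured TCP pose, the force, the opening and the grip force at its end, in the units of the state.
- bot.get_obs(): the state, without advancing time (a new reading comes with each control period).
- vision.camera(name): name is "scene" or "side" or "wrist"; returns the picture (400x640x3 uint8, red, green, blue); there is no depth.
- vision.camera_model(name): a dict with "fov_y" (degrees; the focal length in pixels is half the picture's height over the tangent of half this angle, whatever the lens; pixels are square), "cx", "cy" (the principal point, pixels), "k1" (the pictures are not rectified: a ray, as slopes to the right and down, at radius r is drawn at 1 + k1 r^2 times it, then the intrinsics apply), "world_from_camera" (4x4, takes a point from camera to world coordinates); the wrist camera has in their place "hand_eye" (4x4, takes a point from camera to tool coordinates, whose origin is the TCP and whose axes are the flange's). Camera axes: x right, y down, z forward; pixel columns grow to the right and rows downward; lengths in m; the calibration is good to about 2 mm. A picture is of the moment at which its call begins: read the wrist's pose just before it. camera_model takes no time and is no camera call.
- workorder.job_done(): hands the job in; it is judged then, once.
Trained networks look in the newest picture that a camera, given by its name, has taken for a name from the list of things; names that differ only in an ending like _2 or _b are one class to them, and where a whole thing is asked for, a point or a joint stands for the part that bears it (a point fixed in the world has none). Each returns a list of dicts, best first, with "conf" (0 to 1); they miss things now and then, are a little off and sometimes report something else, mostly with a low value. They report only what shows in the picture. A call takes as long as a camera call. They do not tell look-alikes from the thing itself.
- boxes_of(camera, target): "rect" ([centre column, centre row, width, height] in pixels, round what is visible of it).
The state is a dict: "clock": time; "joint_pos": joint angles; "joint_vel": joint speeds; "tau": joint torques, N m; "eef_pos": TCP position; "tool_rot": TCP orientation; "ft_force": force on the tool from outside, world axes, zero at the start; "ft_torque": the same for the moment, N m; "grip_width": finger opening in m; "grasp_force": force on a finger pad.
Only numpy, scipy, OpenCV 4.12 (cv2) and the standard library are available. Lean on these libraries where they do the work, as an engineer would, in place of code of your own. Each camera call takes 0.05 s, during which the arm holds its last target. There are 200 camera calls.

## Working session

There is one attempt and no reset: what is moved stays moved. The work goes in short steps, Python scripts to look and compute and a tool call to move; the robot and the scene stay as the last step left them, time stands still between calls to the robot, and variables do not carry over. Pictures are saved under pics/ and viewed, at most 10 in all, crops included, and the job is handed in when it is done.

Besides the shell and the picture viewer there is one more tool, called after "Emit:" as name(argument=value, ...), one argument or row to a line, values as JSON. send_rows: Moves the arm, as the interface text tells. Its arguments: {"type":"object","properties":{"motion":{"type":"string"}},"required":["motion"]}

```bash
ls; mkdir -p pics
cat > h.py <<'E'
import numpy as np, cv2
from scipy.spatial.transform import Rotation as R
from workcell import bot, vision, workorder, boxes_of
def ray(cam,u,v,obs=None):
    m=vision.camera_model(cam); f=200/np.tan(np.radians(m['fov_y'])/2)
    d=np.array([(u-m['cx'])/f,(v-m['cy'])/f]); p=d.copy()
    for _ in range(30): p=d/(1+m['k1']*(p@p))
    T=pose(cam,m,obs); return T[:3,3],T[:3,:3]@np.array([p[0],p[1],1])
def pose(cam,m,obs):
    if cam!='wrist': return np.array(m['world_from_camera'])
    o=obs or bot.get_obs(); T=np.eye(4); T[:3,:3]=R.from_quat(o['tool_rot']).as_matrix(); T[:3,3]=o['eef_pos']
    return T@np.array(m['hand_eye'])
def onz(cam,u,v,z,obs=None):
    o,d=ray(cam,u,v,obs); return o+d*(z-o[2])/d[2]
def proj(cam,P,obs=None):
    m=vision.camera_model(cam); f=200/np.tan(np.radians(m['fov_y'])/2)
    T=np.linalg.inv(pose(cam,m,obs)); q=np.atleast_2d(P)@T[:3,:3].T+T[:3,3]
    p=q[:,:2]/q[:,2:]; p=p*(1+m['k1']*(p**2).sum(1,keepdims=True))
    return p*f+[m['cx'],m['cy']]
def snap(cam,name=None):
    im=vision.camera(cam)
    if name: cv2.imwrite('pics/'+name+'.png',im[:,:,::-1])
    return im
E
python3 - <<'E'
from h import *
a=snap('scene'); b=snap('side')
cv2.imwrite('pics/a.png',np.vstack([a,b])[:,:,::-1][:, :]) 
cv2.imwrite('pics/a1.png',cv2.resize(np.vstack([a,b])[:,:,::-1],(480,600)))
cv2.imwrite('pics/scene.png',cv2.resize(a[:,:,::-1],(800,500)));cv2.imwrite('pics/side.png',cv2.resize(b[:,:,::-1],(800,500)))
for c in('scene','side'):
  m=vision.camera_model(c);print(c,m['fov_y'],m['k1'],np.round(m['world_from_camera'],3).tolist())
  for t in('stand','tub','tray','ball_0_center','tub_grip','calculator','stamp','ink_pad','stick_candle','soap_carton','wooden_doll'):
    print(t,[(round(x['conf'],2),np.round(x['rect']).astype(int).tolist()) for x in boxes_of(c,t)][:6])
print(bot.get_obs())
E
```

```text
pics
scene 48.6366392713434 0.009150238349295292 [[-0.846, -0.391, 0.363, 0.068], [-0.534, 0.63, -0.565, 0.641], [-0.008, -0.671, -0.741, 1.03], [0.0, 0.0, 0.0, 1.0]]
stand [(0.56, [335, 203, 72, 56]), (0.16, [326, 165, 79, 78])]
tub [(0.74, [370, 151, 10, 21]), (0.65, [331, 164, 77, 83])]
tray [(0.62, [287, 252, 79, 88]), (0.57, [371, 151, 7, 20])]
ball_0_center [(0.72, [333, 182, 14, 17]), (0.45, [328, 164, 77, 83])]
tub_grip [(0.84, [329, 164, 79, 82])]
calculator [(0.79, [202, 312, 45, 31])]
stamp [(0.69, [369, 151, 9, 23])]
ink_pad [(0.64, [235, 332, 36, 38])]
stick_candle [(0.58, [364, 235, 28, 33])]
soap_carton [(0.62, [328, 163, 79, 83])]
wooden_doll [(0.71, [326, 164, 76, 77])]
side 43.67335412744128 -0.05815981347035761 [[-0.94, -0.279, 0.198, 0.22], [-0.342, 0.788, -0.513, 0.731], [-0.012, -0.549, -0.836, 1.361], [0.0, 0.0, 0.0, 1.0]]
stand [(0.93, [336, 186, 61, 55])]
tub [(0.57, [334, 158, 66, 77])]
tray [(0.96, [307, 247, 64, 79]), (0.72, [252, 313, 41, 29])]
ball_0_center [(0.52, [344, 176, 17, 18])]
tub_grip [(0.55, [334, 159, 65, 76])]
calculator [(0.81, [252, 316, 3
[... 230 characters left out ...]
8])]
{'clock': 1.2, 'joint_pos': array([-1.32901924e+00,  2.40586828e-01,  5.00677243e-03,  1.33515967e+00,
        4.03322480e-05,  1.57079992e+00]), 'joint_vel': array([-0.00028512, -0.0012344 ,  0.00177799,  0.00012461, -0.0002303 ,
       -0.00037427]), 'tau': array([ 1.38875595e-03, -3.72220230e+01,  2.52690983e+01,  1.38339077e-03,
        2.24315172e-04, -1.75635229e-06]), 'eef_pos': array([ 0.11973215, -0.48547401,  0.20371564]), 'tool_rot': array([9.92702091e-01, 1.20592530e-01, 2.34320675e-05, 2.56635863e-05]), 'ft_force': array([-0.08578325, -0.70912278, -0.66184944]), 'ft_torque': array([ 0.01513512, -0.0101125 , -0.05997998]), 'grasp_force': 0.0, 'grip_width': 0.085499620528601}
```

Run:
```python
import cv2,numpy as np
i=cv2.imread('pics/a.png'); 
cv2.imwrite('pics/c1.png',cv2.resize(i[100:370,170:440],(600,600),interpolation=cv2.INTER_CUBIC))
cv2.imwrite('pics/c2.png',cv2.resize(i[500:760,200:460],(600,600),interpolation=cv2.INTER_CUBIC))
```

```text
(no output)
```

View pics/c1.png

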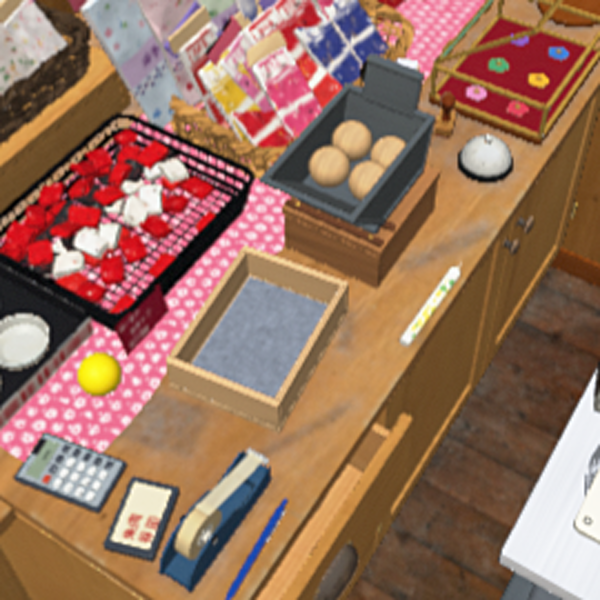

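View pics/c2.png

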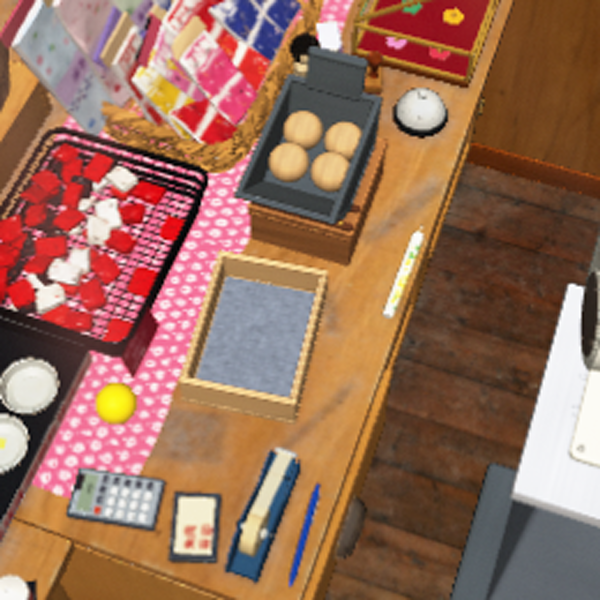

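```bash
cat > fit.py <<'E'
from h import *
from scipy.optimize import least_squares
s1=lambda x,y:(170+.45*x,100+.45*y); s2=lambda x,y:(200+.43333*x,100+.43333*y)
def fit(obs,x0,z0):
    def f(p):
        r=[]
        for cam,uv,P in obs:
            P=np.array(P,float);c,s=np.cos(p[2]),np.sin(p[2])
            W=[p[0]+c*P[0]-s*P[1],p[1]+s*P[0]+c*P[1],P[2]+z0]
            r+=list(proj(cam,W)[0]-uv)
        return r
    q=least_squares(f,x0,loss='soft_l1'); return q.x,np.round(f(q.x),1)
E
python3 - <<'E'
from fit import *
print('drop', onz('scene',*s1(258,335),.009), onz('scene',*s1(393,80),.2))
T=[(.1,.075,.06),(.1,-.075,.06),(-.1,-.075,.06),(-.1,.075,.06)]
for k in(0,1):
  best=None
  for sg in(1,-1):
    A=[('scene',s1(*p),(a,sg*b,c)) for p,(a,b,c) in zip([(247,250),(349,283),(279,402),(170,358)],T)]
    B=[('side',s2(*p),(a,sg*b,c)) for p,(a,b,c) in zip([(222,254),(327,270),(297,390),(184,378)],T)]
    print('tray',sg,*fit((A,B)[k],[.5,0,-.9 if sg>0 else .9],0))
  U=[(-.075,.065,.1),(-.075,-.065,.1),(.128,-.065,.1),(.128,.065,.1),(.1417,.04,.150),(.1417,-.04,.150)]
  A=[('scene',s1(*p),q) for p,q in zip([(263,180),(370,222),(435,115),(350,85),(367,57),(421,72)],U)]
  B=[('side',s2(*p),q) for p,q in zip([(239,193),(346,222),(382,95),(297,72),(310,50),(367,65)],U)]
  print('tub',*fit((A,B)[k],[.5,-.2,-.9],.08))
  S=[(-.025,.075,.0),(-.025,-.075,0),(-.025,-.075,.08)]
  A=[('scene',s1(*p),q) for p,q in zip([(288,248),(378,284),(380,246)],S)]
  B=[('side',s2(*p),q) for p,q in zip([(250,231),(348,261),(350,235)],S)]
  print('stand',*fit((A,B)[k],[.5,-.2,-.9],0))
E
```

```text
drop [0.52856888 0.06994502 0.009     ] [ 0.5237592  -0.25103178  0.2       ]
tray 1 [ 0.51527903  0.07579812 -1.45327486] [-0.1 -3.3  1.2 -0.9  0.2  1.7 -1.7  0.3]
tray -1 [ 0.51607399  0.07217714 -0.21047748] [  2.3  -4.4 -83.6  10.4  -1.4   0.8  87.7 -14.1]
tub [ 0.50908602 -0.10663268 -1.4923806 ] [ 2.7  1.1 -1.8 -1.3 -0.1  0.2 -2.4  0.2  0.1 -0.9  1.4  0.6]
stand [ 0.51849972 -0.10603115 -1.49415056] [-3.3 -1.   0.4  0.6  0.6  0.1]
tray 1 [ 0.5154672   0.07122067 -1.43992439] [-0.6 -2.8  1.3 -1.2  0.6  5.3 -1.2  0.4]
tray -1 [ 0.52029023  0.05755625 -0.18207646] [  0.6  -7.1 -71.6  22.5  -0.6   1.1  73.5 -33. ]
tub [ 0.51076655 -0.10931888 -1.52753973] [ 1.   0.6 -2.3 -1.1  0.3  1.5 -3.2  2.1  0.2 -0.7  0.9 -1.4]
stand [ 0.51643555 -0.11433985 -1.61504268] [-0.3 -0.1  0.1  1.5  0.1 -1. ]
```

Emit:
send_rows(
  motion="-1 52.9 -54.6 0 0; -1 52.9 -54.6 0 0; -1 52.9 -54.6 0 0; -1 52.9 -54.6 0 0; -1 52.9 -54.6 0 0",
)

```text
clock: 1.7
eef_pos: [0.2462, -0.2679, 0.2039]
tool_rot: [0.993, 0.12, 0.0, 0.0]
ft_force: [0.9, -1.1, 1.2]
grip_width: 0.0853
grasp_force: 0.0
```

Run:
```python
from fit import *
print(np.round(vision.camera_model('wrist')['hand_eye'],3).tolist())
for n,p,z in[('stamp',(447,130),0),('candle',(430,305),.01),('bell',(485,175),0),('drawerhandle',(405,420),0),('counteredge',(480,300),0),('basket near tub',(270,170),.0),('tag',(160,320),0.04),('carton top',(405,65),.09)]:
  print(n,onz('scene',*s1(*p),z).round(3))
for n,p,z in[('doll head',(303,45),.14),('carton top',(330,35),.09),('stamp top',(372,62),.067),('stamp base',(372,88),0)]:
  print(n,onz('side',*s2(*p),z).round(3))
```

```text
[[0.001, -0.961, -0.277, 0.07], [1.0, 0.001, -0.0, -0.001], [0.0, -0.277, 0.961, -0.17], [0.0, 0.0, 0.0, 1.0]]
stamp [ 0.505 -0.406  0.   ]
candle [ 0.366 -0.087  0.01 ]
bell [ 0.412 -0.348  0.   ]
drawerhandle [0.314 0.074 0.   ]
counteredge [ 0.317 -0.136  0.   ]
basket near tub [ 0.687 -0.19   0.   ]
tag [0.631 0.133 0.04 ]
carton top [ 0.586 -0.409  0.09 ]
doll head [ 0.596 -0.33   0.14 ]
carton top [ 0.58  -0.405  0.09 ]
stamp top [ 0.51  -0.395  0.067]
stamp base [ 0.509 -0.403  0.   ]
```

Emit:
send_rows(
  motion="-1 35 -36 0 0; -1 35 -36 0 0; -1 35 -36 0 0; -1 35 -36 0 0; -1 35 -36 0 0",
)

```text
clock: 2.2
eef_pos: [0.3727, -0.0518, 0.2042]
tool_rot: [0.993, 0.121, 0.001, 0.0]
ft_force: [1.1, -0.0, -0.3]
grip_width: 0.0856
grasp_force: 0.0
```

Emit:
send_rows(
  motion="-1 15 -15 0 0; -1 16 -16 0 0; -1 16 -16 0 0; -1 16 -16 0 0; -1 16 -16 0 0",
)

```text
clock: 2.7
eef_pos: [0.4927, 0.135, 0.2034]
tool_rot: [0.991, 0.131, -0.0, -0.005]
ft_force: [-1.1, -0.5, -0.9]
grip_width: 0.0856
grasp_force: 0.0
```

Run:
```python
from fit import *
o=bot.get_obs();print(o['eef_pos'],o['tool_rot'])
a=snap('wrist','w1'); np.save('w1.npy',np.r_[o['eef_pos'],o['tool_rot']])
cv2.imwrite('pics/w1b.png',cv2.resize(a[:,:,::-1],(800,500)))
```

```text
[0.49273867 0.13495844 0.20340871] [ 9.91344547e-01  1.31206648e-01 -6.47852729e-05 -4.56069406e-03]
```

View pics/w1b.png

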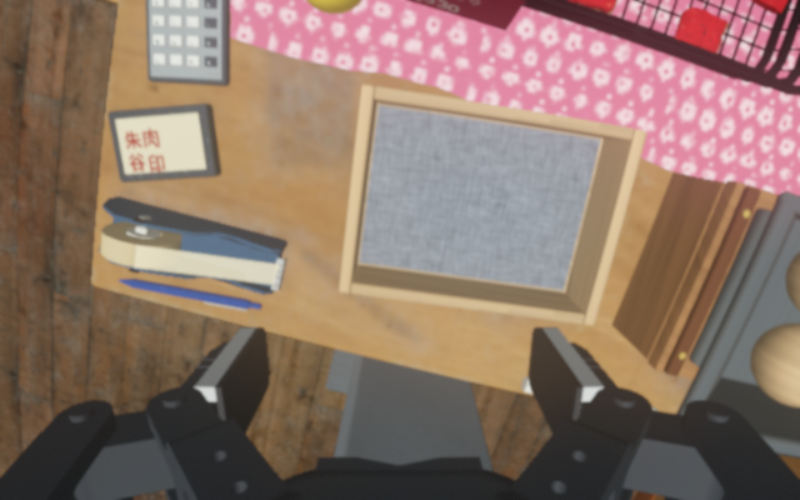

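```bash
cat >> fit.py <<'E'
def fitw(pts,x0,z0,w):
    obs={'eef_pos':w[:3],'tool_rot':w[3:]}
    def f(p):
        c,s=np.cos(p[2]),np.sin(p[2]); r=[]
        for uv,P in pts:
            W=[p[0]+c*P[0]-s*P[1],p[1]+s*P[0]+c*P[1],P[2]+z0]; r+=list(proj('wrist',W,obs)[0]-np.array(uv))
        return r
    q=least_squares(f,x0); return q.x,np.round(f(q.x),1)
E
python3 - <<'E'
from fit import *
w=np.load('w1.npy')
T=[(-.1,.075,.06),(.1,.075,.06),(.1,-.075,.06),(-.1,-.075,.06)]
P=np.array([(363,86),(644,131),(589,325),(340,292)])*.8
x,r=fitw(list(zip(P,T)),[.5,.07,-1.45],0,w); print('tray',x,r)
for s in(-1,):
  c,s_=np.cos(x[2]),np.sin(x[2]); print('pinch',x[:2]-(.1-.0045)*np.array([c,s_]), 'butt',x[:2]+.1*np.array([c,s_]))
P=np.array([(676,176),(614,331),(657,370),(737,183)])*.8
x,r=fitw(list(zip(P,[(-.025,.075,0),(-.025,-.075,0),(-.025,-.075,.08),(-.025,.075,.08)])),[.5,-.1,-1.5],0,w); print('stand',x,r)
P=np.array([(778,196),(681,410)])*.8
x,r=fitw(list(zip(P,[(-.075,.065,.1),(-.075,-.065,.1)])),[.5,-.1,-1.5],.08,w); print('tub',x,r)
E
```

```text
tray [ 0.51814936  0.07891721 -1.44923966] [-2.4 -1.6  2.6 -0.2  3.2  2.3 -3.1  1.1]
pinch [0.50656927 0.17371253] butt [ 0.53027512 -0.0203449 ]
stand [ 0.51437052 -0.10549664 -1.54044927] [-1.8 -3.5 -1.4 -1.   0.6  3.9  2.2  0.5]
tub [ 0.524182   -0.09867595 -1.50935285] [ 2.5 -9.  -1.9 12.7]
```

Emit:
send_rows(
  motion="-1 2.4 -3.4 0 0.14; -1 2.4 -3.4 2 0.14; -1 2.4 -3.4 7 0.14; -1 2.4 -3.4 9 0.14; -1 2.4 -3.4 9 0.14",
)

```text
clock: 3.25
eef_pos: [0.5141, 0.1107, 0.1138]
tool_rot: [0.995, 0.092, -0.006, -0.022]
ft_force: [-0.5, 0.2, -0.4]
grip_width: 0.0853
grasp_force: 0.0
```

Emit:
send_rows(
  motion="-1 0 0 0 -0.15; -1 0 0 0 -0.3; -1 0 0 0 -0.45; -1 0 0 0 -0.6; -1 0 0 0 -0.75",
)

```text
clock: 3.75
eef_pos: [0.517, 0.1121, 0.1177]
tool_rot: [0.891, 0.454, 0.006, -0.022]
ft_force: [0.6, -0.0, -0.6]
grip_width: 0.0853
grasp_force: 0.0
```

Emit:
send_rows(
  motion="-1 0 0 0 -0.15; -1 0 0 0 -0.3; -1 0 0 0 -0.45; -1 0 0 0 -0.6; -1 0 0 0 -0.75",
)

```text
clock: 4.25
eef_pos: [0.517, 0.1121, 0.1178]
tool_rot: [0.663, 0.748, 0.014, -0.018]
ft_force: [-0.7, -0.1, -0.2]
grip_width: 0.0855
grasp_force: 0.0
```

Emit:
send_rows(
  motion="-1 0 0 0 -0.15; -1 0 0 0 -0.3; -1 0 0 0 -0.45; -1 0 0 0 -0.6; -1 0 0 0 -0.75",
)

```text
clock: 4.75
eef_pos: [0.517, 0.1121, 0.1178]
tool_rot: [0.343, 0.939, 0.019, -0.012]
ft_force: [0.1, 0.2, -0.3]
grip_width: 0.0854
grasp_force: 0.0
```

Emit:
send_rows(
  motion="-1 0 0 0 -0.15; -1 0 0 0 -0.3; -1 0 0 0 -0.45; -1 0 0 0 -0.6; -1 0 0 0 -0.7",
)

```text
clock: 5.25
eef_pos: [0.517, 0.1121, 0.1177]
tool_rot: [0.0, 1.0, 0.022, -0.005]
ft_force: [-0.2, 0.3, -1.1]
grip_width: 0.0853
grasp_force: 0.0
```

```bash
cat >> h.py <<'E'
def go(tx,ty,tz,ya):  # desired TCP and yaw of tool y
    o=bot.get_obs(); M=R.from_quat(o['tool_rot']).as_matrix(); d=M.T@(np.array([tx,ty,tz])-o['eef_pos'])
    y=np.arctan2(M[1,1],M[0,1]); t=-(ya-y); t=(t+np.pi)%(2*np.pi)-np.pi
    print('pos',o['eef_pos'].round(4),'yawy',round(y,3),'axis',M[:,2].round(3),'q',o['joint_pos'].round(2),'\nmove cm',(d*100).round(2),'twist',round(t,3),'F',o['ft_force'].round(1),'t',o['clock'])
E
python3 -c "
from h import *
go(.5066,.1737,.10,-1.449+np.pi)"
```

```text
pos [0.517  0.1121 0.1177] yawy 1.57 axis [-0.009  0.045 -0.999] q [ 0.18  0.35 -0.07  1.15  0.05  0.19] 
move cm [1.03 6.08 2.06] twist -0.123 F [-0.2  0.3 -1.1] t 5.25
```

Emit:
send_rows(
  motion="-1 1 3 2 -0.06; -1 1 6.1 4 -0.123; -1 1 6.1 4 -0.123; -1 1 6.1 4 -0.123; -1 1 6.1 4 -0.123",
)

```text
clock: 5.75
eef_pos: [0.5072, 0.1744, 0.0805]
tool_rot: [-0.058, 0.998, 0.022, -0.003]
ft_force: [0.1, 0.5, 0.1]
grip_width: 0.0855
grasp_force: 0.0
```

Run:
```python
from fit import *
go(.5066,.1737,.036,-1.449+np.pi)
o=bot.get_obs(); a=snap('wrist'); np.save('w2.npy',np.r_[o['eef_pos'],o['tool_rot']])
cv2.imwrite('pics/w2b.png',cv2.resize(a[:,:,::-1],(800,500)))
```

```text
pos [0.5072 0.1744 0.0805] yawy 1.687 axis [-0.009  0.044 -0.999] q [ 0.3   0.39 -0.12  1.06  0.05  0.19] 
move cm [ 0.05 -0.27  4.44] twist -0.005 F [0.1 0.5 0.1] t 5.75
```

View pics/w2b.png

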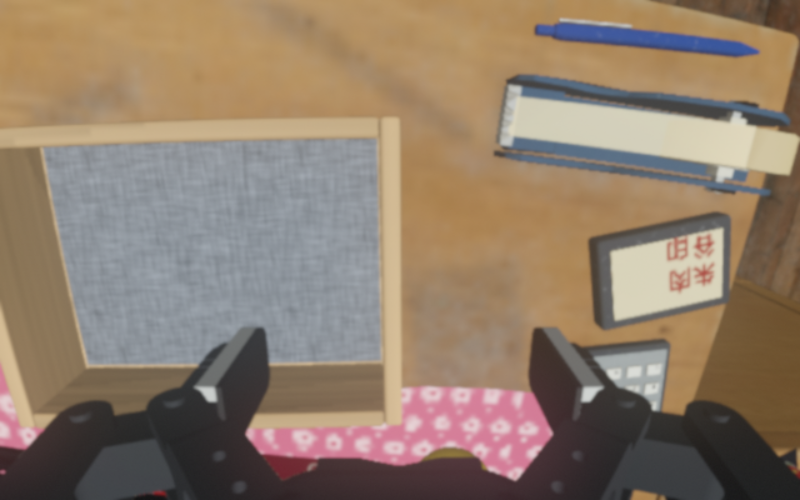

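Emit:
send_rows(
  motion="-1 0 -0.1 2.2 0; -1 0 -0.2 4.4 0; 0 0 -0.2 4.4 0; 1 0 -0.2 4.4 0; 1 0 -0.2 4.4 0",
)

```text
clock: 6.3
eef_pos: [0.5075, 0.1746, 0.0369]
tool_rot: [-0.058, 0.998, 0.023, -0.003]
ft_force: [0.4, -0.3, -0.2]
grip_width: 0.044
grasp_force: 0.0
```

Emit:
send_rows(
  motion="1 0 0 0 0; 1 0 0 0 0; 1 0 0 0 0; 1 0 0 0 0; 1 0 0 0 0",
)

```text
clock: 6.8
eef_pos: [0.5062, 0.1747, 0.0355]
tool_rot: [-0.059, 0.998, 0.022, -0.004]
ft_force: [-0.9, 0.8, 0.2]
grip_width: -0.0002
grasp_force: 0.0
```

Run:
```python
from fit import *
go(.507-.1*0,.1737,.036,-1.449+np.pi)
a=snap('scene')
cv2.imwrite('pics/s2.png',cv2.resize(a[180:330,230:400][:,:,::-1],(680,600),interpolation=cv2.INTER_CUBIC))
```

```text
pos [0.5062 0.1747 0.0355] yawy 1.688 axis [-0.011  0.044 -0.999] q [ 0.3   0.44 -0.18  0.95  0.05  0.19] 
move cm [-0.06 -0.11 -0.06] twist -0.005 F [-0.9  0.8  0.2] t 6.8
```

View pics/s2.png

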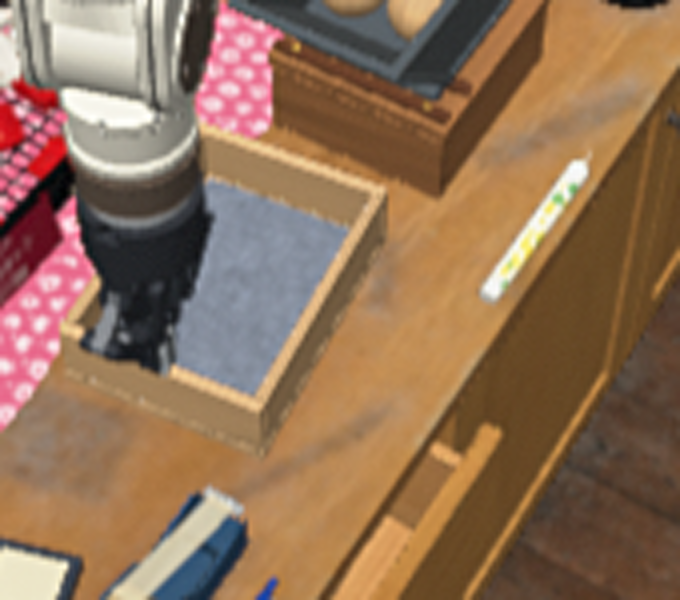

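Run:
```python
from fit import *
o=bot.get_obs(); a=snap('wrist'); b=snap('side')
c=np.hstack([cv2.resize(a,(480,300)),cv2.resize(b[180:330,250:400],(300,300),interpolation=cv2.INTER_CUBIC)])
cv2.imwrite('pics/w3.png',c[:,:,::-1])
w=np.load('w2.npy'); ob={'eef_pos':w[:3],'tool_rot':w[3:]}
for p in[(392,118),(392,425),(382,118),(400,425)]: print(onz('wrist',p[0]*.8,p[1]*.8,.06,ob))
print(vision.camera_model('wrist'))
```

```text
[0.43318524 0.16456246 0.06      ]
[0.57980148 0.18118752 0.06      ]
[0.43366453 0.16048403 0.06      ]
[0.57946614 0.18521215 0.06      ]
{'fov_y': 58.589153201225834, 'cx': 318.8594482934495, 'cy': 204.11232210589225, 'k1': -0.0731553037215718, 'hand_eye': array([[ 6.53567488e-04, -9.60786020e-01, -2.77290095e-01,
         7.08482799e-02],
       [ 9.99999704e-01,  5.15215652e-04,  5.71802967e-04,
         4.90500733e-04],
       [-4.06516100e-04, -2.77290387e-01,  9.60786072e-01,
        -1.69574543e-01],
       [ 0.00000000e+00,  0.00000000e+00,  0.00000000e+00,
         1.00000000e+00]])}
```

View pics/w3.png

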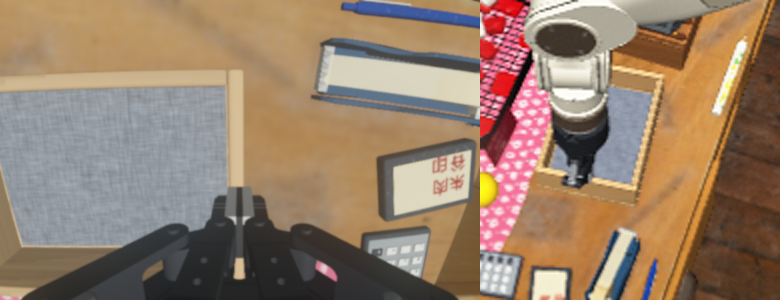

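Emit:
send_rows(
  motion="1 0 -0.2 0 0; 1 0 -0.4 0 0; 1 0 -0.5 0 0; 1 0 -0.5 0 0; 1 0 -0.5 0 0",
)

```text
clock: 7.45
eef_pos: [0.5069, 0.1696, 0.0352]
tool_rot: [-0.058, 0.998, 0.022, -0.004]
ft_force: [0.3, -1.1, -0.6]
grip_width: 0.0001
grasp_force: 0.0
```

Run:
```python
from fit import *
go(.507,.1737,.036,-1.449+np.pi); o=bot.get_obs(); print(o['grip_width'],o['grasp_force'],o['ft_torque'])
a=snap('wrist')
c=cv2.resize(a[100:400,170:470],(600,600))
cv2.imwrite('pics/w4.png',c[:,:,::-1])
```

```text
pos [0.5069 0.1696 0.0352] yawy 1.688 axis [-0.011  0.044 -0.999] q [ 0.29  0.44 -0.18  0.95  0.05  0.18] 
move cm [-0.06  0.41 -0.06] twist -0.005 F [ 0.3 -1.1 -0.6] t 7.45
0.0001438785340387893 0.0 [-0.04657083  0.03827072  0.04694211]
```

View pics/w4.png

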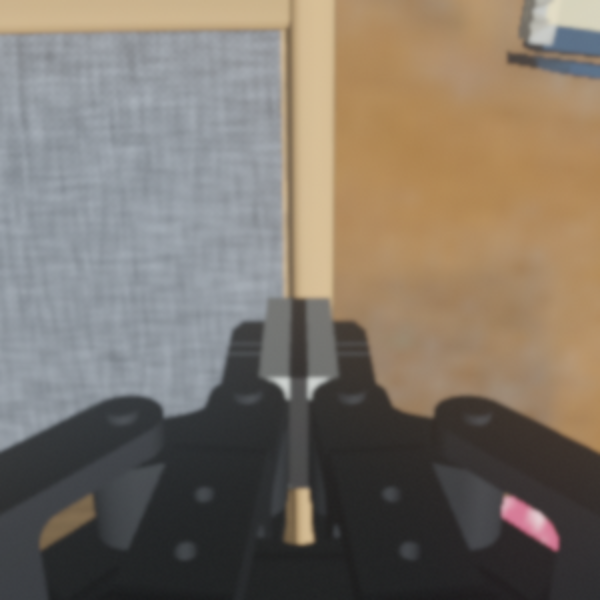

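Run:
```python
from fit import *
for z in(.0355,.05,.06,.075,.09): print(z,(proj('scene',[.5062,.1747,z])[0]-[230,180])*4,(proj('side',[.5062,.1747,z])[0]-[250,180])*2+[480,0])
for P in T if 0 else [(.433,.1645,.06),(.58,.181,.06),(.58,.19,0),(.433,.17,0)]: print(P,(proj('scene',P)[0]-[230,180])*4,(proj('side',P)[0]-[250,180])*2+[480,0])
o=bot.get_obs(); a=snap('wrist')
print((proj('wrist',[.5069,.1696,.0352])[0]-[170,100])*2)
g=a[:,:,0].astype(int)
for v in (130,180,220): print(v,g[v,300:350].tolist())
```

```text
0.0355 [159.36013971 385.51721435] [584.73578657 187.54235134]
0.05 [157.55846898 373.39845104] [584.24589485 183.24511377]
0.06 [156.29611416 364.90811499] [583.90321465 180.23850339]
0.075 [154.37144789 351.96443279] [583.38164226 175.66124574]
0.09 [152.40842282 338.76430294] [582.85079598 171.00126122]
(0.433, 0.1645, 0.06) [259.46172562 405.39018207] [634.38135181 189.83471469]
(0.58, 0.181, 0.06) [ 59.78301989 321.28014709] [534.76247891 168.30134404]
(0.58, 0.19, 0) [ 62.34075784 380.87818133] [536.07786991 191.28123093]
(0.433, 0.17, 0) [258.33271816 460.38750626] [633.39154504 210.38175662]
[294.78497419 290.56991722]
130 [156, 154, 151, 151, 152, 152, 152, 152, 156, 165, 184, 191, 176, 145, 126, 138, 163, 183, 195, 203, 208, 211, 212, 212, 213, 214, 214, 215, 215, 215, 215, 214, 214, 214, 212, 207, 195, 180, 173, 174, 174, 173, 173, 174, 173, 174, 174, 174, 174, 174]
180 [157, 157, 156, 155, 154, 155, 155, 158, 159, 161, 171, 183, 181, 158, 131, 129, 152, 177, 192, 202, 208, 211, 212, 213, 214, 214, 215, 215, 215, 216, 216, 215, 215, 215, 214, 208, 194, 182, 178, 178, 178, 179, 178, 179, 180, 180, 180, 180, 180, 180]
220 [144, 147, 151, 151, 149, 145, 142, 141, 144, 149, 163, 182, 189, 170, 137, 126, 146, 172, 189, 200, 207, 211, 212, 213, 214, 214, 215, 215, 216, 216, 216, 216, 216, 215, 213, 206, 190, 177, 174, 175, 175, 175, 175, 175, 176, 175, 176, 177, 177, 176]
```

Emit:
send_rows(
  motion="1 0 0 0.2 0; 1 0 0 0.4 0; 1 0 0 0.4 0",
)

```text
clock: 7.85
eef_pos: [0.5071, 0.17, 0.0324]
tool_rot: [-0.059, 0.998, 0.023, -0.004]
ft_force: [-1.4, -2.1, 8.6]
grip_width: 0.0
grasp_force: 4.3
```

Emit:
send_rows(
  motion="1 0 0 0.2 0; 1 0 0 0.4 0; 1 0 0 0.4 0",
)

```text
clock: 8.15
eef_pos: [0.5072, 0.1701, 0.0321]
tool_rot: [-0.059, 0.998, 0.023, -0.003]
ft_force: [-10.2, -4.1, 32.7]
grip_width: 0.0002
grasp_force: 16.1
```

Emit:
send_rows(
  motion="1 0 0 -2 0; 0 0 0 -5 0; -0.5 0 0.3 -5 0; -0.5 0 0.3 -5 0; -0.5 0 0.3 -5 0",
)

```text
clock: 8.65
eef_pos: [0.5061, 0.1707, 0.0762]
tool_rot: [-0.059, 0.998, 0.022, -0.005]
ft_force: [-0.5, 0.5, 0.1]
grip_width: 0.0584
grasp_force: 0.0
```

Run:
```python
from fit import *
go(.507,.1728,.009,-1.449+np.pi); o=bot.get_obs(); print(o['grip_width'],o['grasp_force'],o['ft_torque'])
```

```text
pos [0.5061 0.1707 0.0762] yawy 1.688 axis [-0.013  0.044 -0.999] q [ 0.3   0.4  -0.12  1.05  0.05  0.18] 
move cm [-0.16 -0.1   6.73] twist -0.005 F [-0.5  0.5  0.1] t 8.65
0.05836381422528335 0.0 [-0.01563211  0.01064443  0.04842045]
```

Emit:
send_rows(
  motion="-0.4 0 -0.1 4 0; -0.4 0 -0.1 6.7 0; -0.4 0 -0.1 6.7 0; 0.5 0 -0.1 6.7 0; 1 0 -0.1 6.7 0",
)

```text
clock: 9.15
eef_pos: [0.5073, 0.1731, 0.0113]
tool_rot: [-0.059, 0.998, 0.023, -0.003]
ft_force: [-0.4, 0.1, 0.6]
grip_width: 0.0317
grasp_force: 0.0
```

Emit:
send_rows(
  motion="1 0 0 0 0; 1 0 0 0 0; 1 0 0 0 0; 1 0 0 0 0",
)

```text
clock: 9.55
eef_pos: [0.5077, 0.1735, 0.0119]
tool_rot: [-0.059, 0.998, 0.023, -0.002]
ft_force: [0.1, 2.4, 5.7]
grip_width: 0.0077
grasp_force: 60.6
```

Run:
```python
from fit import *
go(.507,.1728,.009,-1.449+np.pi); o=bot.get_obs(); print(o['grip_width'],o['grasp_force'],o['ft_torque'])
```

```text
pos [0.5077 0.1735 0.0119] yawy 1.689 axis [-0.007  0.045 -0.999] q [ 0.3   0.47 -0.2   0.89  0.05  0.18] 
move cm [ 0.08 -0.07  0.29] twist -0.004 F [0.1 2.4 5.7] t 9.55
0.007654203577600405 60.59146120212972 [-0.30250592  0.06196929  0.05919272]
```

Emit:
send_rows(
  motion="1 0.2 -0.8 0 0.01; 1 0.4 -1.6 0 0.02; 1 0.6 -2.4 0 0.03; 1 0.8 -3.2 0 0.05; 1 1 -4 0 0.06",
)

```text
clock: 10.05
eef_pos: [0.5057, 0.1355, 0.012]
tool_rot: [-0.03, 0.999, 0.026, 0.0]
ft_force: [1.1, 9.7, 10.3]
grip_width: 0.0078
grasp_force: 64.2
```

Emit:
send_rows(
  motion="1 0.1 -0.5 0 0; 1 0.2 -0.9 0 0; 1 0.2 -0.9 0 0",
)

```text
clock: 10.35
eef_pos: [0.5044, 0.1262, 0.0119]
tool_rot: [-0.03, 0.999, 0.026, 0.0]
ft_force: [2.0, 9.2, 11.7]
grip_width: 0.008
grasp_force: 63.9
```

Run:
```python
from fit import *
go(.5018,.1136,.009,-1.513+np.pi); o=bot.get_obs(); print(o['grip_width'],o['grasp_force'],o['ft_torque'])
a=snap('wrist','w5'); b=snap('scene','s5'); c=snap('side','d5'); np.save('w5.npy',np.r_[o['eef_pos'],o['tool_rot']])
k=np.hstack([cv2.resize(b[180:280,270:370],(400,400),interpolation=cv2.INTER_CUBIC),cv2.resize(c[170:270,280:380],(400,400),interpolation=cv2.INTER_CUBIC)])
cv2.imwrite('pics/k5.png',k[:,:,::-1])
```

```text
pos [0.5044 0.1262 0.0119] yawy 1.631 axis [-0.001  0.051 -0.999] q [ 0.21  0.44 -0.25  0.87  0.05  0.15] 
move cm [ 0.33 -1.26  0.23] twist 0.002 F [ 2.   9.2 11.7] t 10.35
0.007967862619632234 63.89373566955328 [ 0.97732583 -0.31327894  0.25789671]
```

View pics/k5.png

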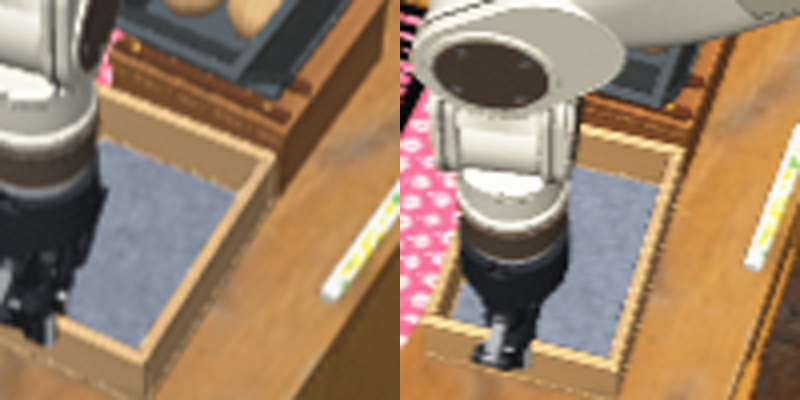

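Run:
```python
from fit import *
S=lambda x,y,z:onz('scene',270+x/4,180+y/4,z).round(4); D=lambda x,y,z:onz('side',280+(x-400)/4,170+y/4,z).round(4)
print('scene tray right top',S(150,355,.06),S(276,157,.06)); print('stand front right top',S(288,119,.08),'bot',S(280,194,0),'back right', S(385,14,.08), 'front left top',S(112,48,.08))
print('side tray right top',D(618,368,.06),D(686,150,.06)); print('stand FR top',D(688,122,.08),'bot~',D(685,155,0),'back right',D(733,5,.08))
```

```text
scene tray right top [0.4262 0.1159 0.06  ] [ 0.4401 -0.0708  0.06  ]
stand front right top [ 0.4427 -0.0908  0.08  ] bot [ 0.4429 -0.0856  0.    ] back right [ 0.4327 -0.2188  0.08  ] front left top [ 0.5866 -0.0823  0.08  ]
side tray right top [0.4269 0.119  0.06  ] [ 0.4393 -0.0752  0.06  ]
stand FR top [ 0.4424 -0.0875  0.08  ] bot~ [ 0.4486 -0.1075  0.    ] back right [ 0.4436 -0.206   0.08  ]
```

Emit:
send_rows(
  motion="1 0 -0.3 0 0; 1 0 -0.6 0 0; 1 0 -0.9 0 0; 1 0 -1 0 0; 1 0 -1 0 0",
)

```text
clock: 11.0
eef_pos: [0.5062, 0.1214, 0.012]
tool_rot: [-0.031, 0.999, 0.03, 0.001]
ft_force: [3.0, 21.9, 9.5]
grip_width: 0.0079
grasp_force: 67.2
```

Emit:
send_rows(
  motion="1 0 -0.2 0 0; 1 0 -0.4 0 0; 1 0 -0.5 0 0; 1 0 -0.5 0 0",
)

```text
clock: 11.4
eef_pos: [0.509, 0.1206, 0.0125]
tool_rot: [-0.032, 0.999, 0.035, 0.004]
ft_force: [7.9, 33.0, 4.4]
grip_width: 0.0079
grasp_force: 70.3
```

Emit:
send_rows(
  motion="1 0 0.4 0 0; 1 0 0.7 0 0; 1 0 0.7 0 0",
)

```text
clock: 11.7
eef_pos: [0.5073, 0.1209, 0.012]
tool_rot: [-0.03, 0.999, 0.027, 0.003]
ft_force: [6.5, 14.4, 6.8]
grip_width: 0.0077
grasp_force: 64.4
```

Run:
```python
from fit import *
go(.5018,.1136,.009,-1.513+np.pi); o=bot.get_obs(); print(o['grip_width'],o['grasp_force'],o['ft_torque'])
b=snap('scene','s6'); c=snap('side','d6')
k=np.hstack([cv2.resize(b[200:275,285:355],(373,400),interpolation=cv2.INTER_CUBIC),cv2.resize(c[185:260,300:375],(400,400),interpolation=cv2.INTER_CUBIC)])
cv2.imwrite('pics/k6.png',k[:,:,::-1])
```

```text
pos [0.5073 0.1209 0.012 ] yawy 1.632 axis [ 0.003  0.055 -0.998] q [ 0.2   0.44 -0.26  0.86  0.05  0.14] 
move cm [ 0.59 -0.71  0.25] twist 0.003 F [ 6.5 14.4  6.8] t 11.7
0.0076968467729930335 64.392597572878 [ 2.13323538 -1.06532306 -0.26792884]
```

View pics/k6.png

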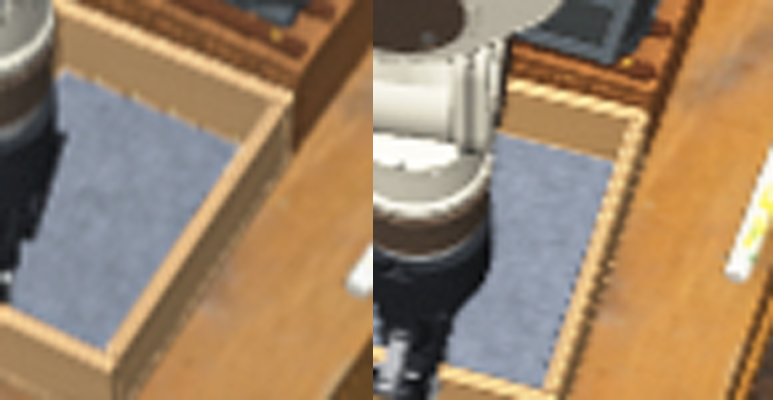

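Emit:
send_rows(
  motion="-0.3 0 0 0 0; -0.3 0 0 0 0; -0.3 0 0 0 0; -0.3 0 0 -4 0; -1 0 0 -8 0",
)

```text
clock: 12.3
eef_pos: [0.4986, 0.1104, 0.0867]
tool_rot: [-0.028, 0.999, 0.022, -0.008]
ft_force: [1.4, 0.4, 0.3]
grip_width: 0.0686
grasp_force: 0.0
```

Emit:
send_rows(
  motion="-1 0 0 -5 0; -1 0 0 -10 0.15; -1 0 0 -14 0.3; -1 0 0 -17 0.45; -1 0 0 -18 0.6",
)

```text
clock: 12.8
eef_pos: [0.5041, 0.1029, 0.2712]
tool_rot: [0.271, 0.962, 0.021, -0.009]
ft_force: [0.2, -0.5, -1.1]
grip_width: 0.0853
grasp_force: 0.0
```

Emit:
send_rows(
  motion="-1 0 0 0 0.15; -1 0 0 0 0.3; -1 0 0 0 0.45; -1 0 0 0 0.6; -1 0 0 0 0.75",
)

```text
clock: 13.3
eef_pos: [0.5023, 0.1027, 0.2668]
tool_rot: [0.605, 0.796, 0.014, -0.018]
ft_force: [-1.1, -0.2, -0.3]
grip_width: 0.0851
grasp_force: 0.0
```

Emit:
send_rows(
  motion="-1 0 0 0 0.1; -1 0 0 0 0.22; -1 0 0 0 0.22; -1 0 0 0 0.22",
)

```text
clock: 13.7
eef_pos: [0.5025, 0.103, 0.2671]
tool_rot: [0.685, 0.728, 0.012, -0.019]
ft_force: [0.3, -0.1, -0.8]
grip_width: 0.0853
grasp_force: 0.0
```

Run:
```python
from fit import *
go(.506,-.2,.27,.058); o=bot.get_obs(); print(o['grip_width'],o['grasp_force'])
```

```text
pos [0.5025 0.103  0.2671] yawy 0.06 axis [-0.012  0.044 -0.999] q [0.17 0.25 0.18 1.51 0.05 1.68] 
move cm [-30.22  -1.47  -1.63] twist 0.002 F [ 0.3 -0.1 -0.8] t 13.7
0.08534339937878517 0.0
```

Emit:
send_rows(
  motion="-1 -5 -0.3 -1.6 0; -1 -10 -0.5 -1.6 0; -1 -15 -0.8 -1.6 0; -1 -20 -1 -1.6 0; -1 -25 -1.3 -1.6 0",
)

```text
clock: 14.2
eef_pos: [0.5041, -0.1467, 0.2724]
tool_rot: [0.685, 0.728, 0.012, -0.019]
ft_force: [1.9, -0.1, -0.6]
grip_width: 0.0854
grasp_force: 0.0
```

Emit:
send_rows(
  motion="-1 -3 0 0 0; -1 -5 0 0 0; -1 -5 0 0 0; -1 -5 0 0 0; -1 -5 0 0 0",
)

```text
clock: 14.7
eef_pos: [0.5073, -0.1937, 0.2703]
tool_rot: [0.686, 0.728, 0.013, -0.019]
ft_force: [-0.1, -0.0, -0.1]
grip_width: 0.0853
grasp_force: 0.0
```

Run:
```python
from fit import *
go(.506,-.2,.27,.058); o=bot.get_obs(); print(o['grip_width'],o['grasp_force'])
a=snap('wrist','w7'); np.save('w7.npy',np.r_[o['eef_pos'],o['tool_rot']])
cv2.imwrite('pics/w7b.png',cv2.resize(a[:,:,::-1],(800,500)))
```

```text
pos [ 0.5073 -0.1937  0.2703] yawy 0.06 axis [-0.011  0.045 -0.999] q [-0.39  0.34  0.31  1.57  0.04  1.12] 
move cm [-0.62 -0.17  0.  ] twist 0.002 F [-0.1 -0.  -0.1] t 14.7
0.08526876306919665 0.0
```

View pics/w7b.png

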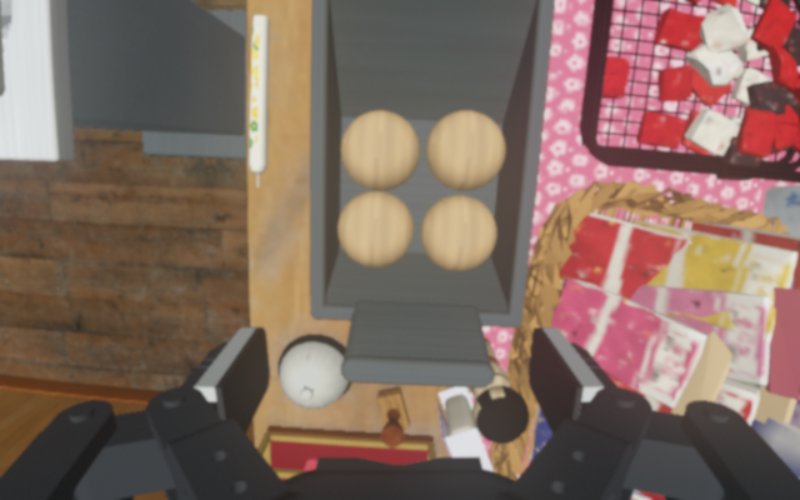

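Run:
```python
from fit import *
w=np.load('w7.npy'); ob={'eef_pos':w[:3],'tool_rot':w[3:]}
Z=lambda u,v,z:onz('wrist',u*.8,v*.8,z,ob).round(4)
print('ear top front',Z(346,357,.2318),Z(487,361,.2318)); print('ear top back',Z(344,380,.2287),Z(492,383,.2287))
print('ear base',Z(355,303,.18),Z(480,307,.18)); print('rim back',Z(313,318,.18),Z(522,326,.18)); print('rim side',Z(317,0,.18),Z(550,0,.18))
print('balls',[Z(*p,.08+.026+.027) for p in[(380,150),(466,150),(375,229),(459,233)]])
pts=[((346,357),(.1359,-.04,.1518)),((487,361),(.1359,.04,.1518)),((344,380),(.1475,-.04,.1487)),((492,383),(.1475,.04,.1487)),((355,303),(.122,-.04,.1)),((480,307),(.122,.04,.1)),((313,318),(.13,-.065,.1)),((522,326),(.13,.065,.1))]
print(fitw([(np.array(u)*.8,p) for u,p in pts],[.51,-.105,-1.51],.08,w))
print('tip open', (proj('wrist',[.507,-.194,.31],ob)[0]/.8))
```

```text
ear top front [ 0.4818 -0.2372  0.2318] [ 0.5551 -0.2349  0.2318]
ear top back [ 0.4808 -0.2524  0.2287] [ 0.56   -0.2492  0.2287]
ear base [ 0.4808 -0.2261  0.18  ] [ 0.5589 -0.2238  0.18  ]
rim back [ 0.4546 -0.2379  0.18  ] [ 0.587 -0.235  0.18 ]
rim side [ 0.4528 -0.0531  0.18  ] [ 0.5804 -0.0448  0.18  ]
balls [array([ 0.4893, -0.1324,  0.133 ]), array([ 0.5477, -0.1288,  0.133 ]), array([ 0.4886, -0.1871,  0.133 ]), array([ 0.5481, -0.1863,  0.133 ])]
(array([ 0.5160494 , -0.10307001, -1.54300379]), array([-3.2,  3.7,  6.7,  4.4, -1. , -1.1,  0.2,  0.3, -1.7, -0. ,  0.6,
        0.1,  0.1, -3.6, -2.4, -4.6]))
tip open [397.96058919 349.57162885]
```

Emit:
send_rows(
  motion="-1 5 0.3 0 0; 0 10 0.7 0 0.01; 1 15 1 0 0.03; 1 20 1.3 0 0.03; 1 25 1.7 1 0.03",
)

```text
clock: 15.25
eef_pos: [0.5098, 0.0577, 0.2734]
tool_rot: [0.696, 0.718, 0.014, -0.018]
ft_force: [0.8, -0.3, -0.3]
grip_width: 0.0283
grasp_force: 0.0
```

Emit:
send_rows(
  motion="1 5 0.2 0 0; 1 10 0.5 0 0; 1 10.6 0.5 3 0; 1 10.6 0.5 8 0; 1 10.6 0.5 13 0",
)

```text
clock: 15.75
eef_pos: [0.5105, 0.1689, 0.1463]
tool_rot: [0.695, 0.718, 0.014, -0.018]
ft_force: [0.7, -0.3, -0.8]
grip_width: -0.0002
grasp_force: 0.0
```

Run:
```python
from fit import *
go(.509,.155,.005,.03)
```

```text
pos [0.5105 0.1689 0.1463] yawy 0.033 axis [-0.007  0.045 -0.999] q [ 0.29  0.34 -0.01  1.21  0.05  1.83] 
move cm [-2.03 -0.12 14.06] twist 0.003 F [ 0.7 -0.3 -0.8] t 15.75
```

Emit:
send_rows(
  motion="1 -1 -0.1 5 0; 1 -2 -0.1 10 0; 1 -2 -0.1 14 0; 1 -2 -0.1 14 0; 1 -2.5 -0.1 14 0",
)

```text
clock: 16.25
eef_pos: [0.5082, 0.1487, 0.006]
tool_rot: [0.696, 0.718, 0.012, -0.02]
ft_force: [0.4, 0.3, 0.9]
grip_width: -0.0001
grasp_force: 0.0
```

Emit:
send_rows(
  motion="1 -0.4 0 0 0; 1 -0.8 0 0 0; 1 -1.2 0 0 0; 1 -1.4 0 0 0; 1 -1.4 0 0 0",
)

```text
clock: 16.75
eef_pos: [0.5117, 0.1371, 0.0076]
tool_rot: [0.696, 0.717, 0.017, -0.02]
ft_force: [0.8, 9.2, 3.3]
grip_width: 0.0002
grasp_force: 4.5
```

Emit:
send_rows(
  motion="1 -0.3 0 0 0; 1 -0.6 0 0 0; 1 -0.7 0 0 0; 1 -0.7 0 0 0",
)

```text
clock: 17.15
eef_pos: [0.5167, 0.1356, 0.0088]
tool_rot: [0.695, 0.718, 0.024, -0.021]
ft_force: [7.2, 21.5, -1.3]
grip_width: 0.0002
grasp_force: 10.7
```

Emit:
send_rows(
  motion="1 1 0 0 0; 1 3 0 0 0; 1 3 0 -5 0; 1 3 0 -10 0; 1 3 0 -14 0",
)

```text
clock: 17.65
eef_pos: [0.5104, 0.1502, 0.1492]
tool_rot: [0.697, 0.717, 0.013, -0.018]
ft_force: [0.7, 0.0, 0.1]
grip_width: -0.0002
grasp_force: 0.0
```

Emit:
send_rows(
  motion="0 -3 0 -5 0; -1 -7 0 -7 0; -1 -12 0 -7 0; -1 -16 0 -7 0; -1 -16 0 -7 0",
)

```text
clock: 18.15
eef_pos: [0.5149, -0.0176, 0.2095]
tool_rot: [0.7, 0.714, 0.012, -0.018]
ft_force: [-0.1, 0.7, -0.2]
grip_width: 0.0724
grasp_force: 0.0
```

Run:
```python
from fit import *
go(.519,-.24,.26,.03)
o=bot.get_obs(); a=snap('wrist','w8'); w=np.r_[o['eef_pos'],o['tool_rot']]; np.save('w8.npy',w)
ls=cv2.createLineSegmentDetector().detect(cv2.cvtColor(a,cv2.COLOR_RGB2GRAY))[0][:,0]
for s in ls:
  if np.hypot(*(s[2:]-s[:2]))<45: continue
  o_=[]
  for z in(.06,.08,0):
    A=onz('wrist',*s[:2],z,o);B=onz('wrist',*s[2:],z,o)
    o_.append((A[:2].round(3).tolist(),B[:2].round(3).tolist()))
  if max(abs(A[0]-.51),abs(B[0]-.51))<.12 and min(A[1],B[1])>-.25:
    d=np.array(o_[0][1])-o_[0][0]; print(s.round(0).astype(int).tolist(),o_[0],'yaw',round((np.arctan2(d[1],d[0])+np.pi/4)%(np.pi/2)-np.pi/4,3), 'z.08',o_[1])
```

```text
pos [ 0.5149 -0.0176  0.2095] yawy 0.021 axis [-0.009  0.042 -0.999] q [-0.06  0.28  0.07  1.37  0.04  1.49] 
move cm [-22.01  -0.09  -5.99] twist -0.009 F [-0.1  0.7 -0.2] t 18.15
[252, 234, 241, 39] ([0.451, -0.063], [0.444, 0.111]) yaw 0.04 z.08 ([0.454, -0.057], [0.449, 0.107])
[233, 38, 404, 35] ([0.437, 0.112], [0.583, 0.117]) yaw 0.034 z.08 ([0.442, 0.108], [0.579, 0.113])
[387, 46, 252, 48] ([0.568, 0.108], [0.453, 0.104]) yaw 0.035 z.08 ([0.565, 0.104], [0.457, 0.1])
[397, 37, 391, 234] ([0.576, 0.115], [0.583, -0.06]) yaw 0.04 z.08 ([0.573, 0.111], [0.578, -0.054])
[251, 49, 260, 228] ([0.453, 0.103], [0.458, -0.057]) yaw 0.031 z.08 ([0.457, 0.099], [0.462, -0.051])
[383, 227, 387, 48] ([0.574, -0.053], [0.569, 0.106]) yaw 0.031 z.08 ([0.571, -0.047], [0.566, 0.102])
[403, 25, 234, 27] ([0.581, 0.125], [0.439, 0.12]) yaw 0.035 z.08 ([0.577, 0.12], [0.443, 0.116])
[263, 226, 381, 226] ([0.461, -0.055], [0.572, -0.052]) yaw 0.027 z.08 ([0.465, -0.049], [0.569, -0.046])
[257, 236, 388, 237] ([0.455, -0.064], [0.58, -0.063]) yaw 0.008 z.08 ([0.459, -0.058], [0.576, -0.056])
[237, 137, 241, 194] ([0.439, 0.028], [0.442, -0.025]) yaw 0.057 z.08 ([0.444, 0.029], [0.446, -0.02])
[232, 42, 237, 136] ([0.436, 0.109], [0.439, 0.029]) yaw 0.037 z.08 ([0.441, 0.105], [0.444, 0.03])
[400, 206, 402, 161] ([0.589, -0.032], [0.588, 0.01]) yaw 0.024 z.08 ([0.585, -0.027], [0.584, 0.012])
[224, 250, 417, 252] ([0.423, -0.08], [0.609, -0.077]) yaw 0.016 z.08 ([0.429, -0.072], [0.603, -0.069])
[387, 303, 254, 302] ([0.584, -0.132], [0.451, -0.135]) yaw 0.023 z.08 ([0.58, -0.121], [0.455, -0.124])
[299, 239, 252, 239] ([0.496, -0.067], [0.45, -0.068]) yaw 0.022 z.08 ([0.497, -0.06], [0.454, -0.061])
[376, 239, 302, 239] ([0.568, -0.066], [0.498, -0.067]) yaw 0.014 z.08 ([0.565, -0.059], [0.499, -0.06])
```

Emit:
send_rows(
  motion="-1 -2 0 -4 0; -1 -6 0 -6 0; -1 -11 0 -6 0; -1 -16 0 -6 0; -1 -20 0 -6 0",
)

```text
clock: 18.7
eef_pos: [0.5214, -0.2161, 0.2601]
tool_rot: [0.697, 0.717, 0.012, -0.019]
ft_force: [0.6, 0.7, 0.4]
grip_width: 0.0852
grasp_force: 0.0
```

Emit:
send_rows(
  motion="-1 -1.6 0 0 0; -1 -1.6 0 0 0; -1 -1.6 0 0 0; -1 -1.6 0 0 0",
)

```text
clock: 19.1
eef_pos: [0.5219, -0.229, 0.2592]
tool_rot: [0.696, 0.718, 0.012, -0.019]
ft_force: [0.7, 0.0, -0.6]
grip_width: 0.0854
grasp_force: 0.0
```

Run:
```python
from fit import *
go(.5195,-.236,.151,.025)
o=bot.get_obs(); print(o['grip_width']); a=snap('wrist','w9'); g=cv2.cvtColor(a,cv2.COLOR_RGB2GRAY)
ls=cv2.createLineSegmentDetector().detect(g)[0][:,0]
for s in ls:
  if np.hypot(*(s[2:]-s[:2]))<25 or not(150<s[0]<480): continue
  A=onz('wrist',*s[:2],.23,o);B=onz('wrist',*s[2:],.23,o); print(s.round(0).astype(int).tolist(),A[:2].round(3),B[:2].round(3))
```

```text
pos [ 0.5219 -0.229   0.2592] yawy 0.031 axis [-0.011  0.045 -0.999] q [-0.43  0.4   0.37  1.57  0.04  1.11] 
move cm [-1.18 -0.17 10.78] twist 0.006 F [ 0.7  0.  -0.6] t 19.1
0.0853751233937183
[356, 366, 383, 365] [ 0.549 -0.324] [ 0.567 -0.323]
[462, 272, 494, 310] [ 0.61  -0.255] [ 0.635 -0.28 ]
[474, 79, 531, 83] [ 0.604 -0.141] [ 0.636 -0.141]
[180, 78, 181, 111] [ 0.442 -0.146] [ 0.442 -0.163]
[442, 346, 422, 305] [ 0.605 -0.307] [ 0.588 -0.278]
[213, 273, 215, 307] [ 0.457 -0.26 ] [ 0.457 -0.284]
[458, 38, 461, 0] [ 0.592 -0.121] [ 0.592 -0.101]
[385, 375, 413, 383] [ 0.569 -0.331] [ 0.588 -0.337]
[179, 1, 179, 77] [ 0.443 -0.106] [ 0.442 -0.145]
[257, 365, 328, 371] [ 0.483 -0.326] [ 0.531 -0.329]
[201, 354, 217, 375] [ 0.445 -0.319] [ 0.456 -0.336]
[417, 69, 415, 107] [ 0.572 -0.138] [ 0.572 -0.158]
[421, 13, 418, 57] [ 0.571 -0.109] [ 0.571 -0.131]
[475, 1, 471, 47] [ 0.6   -0.101] [ 0.6   -0.125]
[328, 371, 355, 365] [ 0.53  -0.328] [ 0.548 -0.323]
[460, 136, 492, 142] [ 0.599 -0.172] [ 0.618 -0.175]
[189, 265, 154, 309] [ 0.442 -0.256] [ 0.417 -0.287]
[254, 51, 249, 81] 
[... 1587 characters left out ...]
0.269] [ 0.526 -0.288]
[311, 149, 309, 122] [ 0.515 -0.183] [ 0.514 -0.168]
[408, 1, 397, 207] [ 0.564 -0.103] [ 0.566 -0.214]
[402, 329, 408, 355] [ 0.577 -0.295] [ 0.583 -0.314]
[177, 100, 107, 99] [ 0.44  -0.157] [ 0.399 -0.157]
[321, 139, 330, 164] [ 0.521 -0.177] [ 0.527 -0.191]
[236, 203, 231, 1] [ 0.473 -0.215] [ 0.471 -0.106]
[298, 170, 312, 149] [ 0.508 -0.195] [ 0.516 -0.182]
[243, 0, 251, 49] [ 0.478 -0.105] [ 0.482 -0.13 ]
[253, 167, 239, 199] [ 0.483 -0.194] [ 0.474 -0.213]
[389, 46, 398, 1] [ 0.556 -0.126] [ 0.559 -0.103]
[394, 199, 383, 169] [ 0.564 -0.21 ] [ 0.557 -0.193]
[376, 244, 254, 242] [ 0.556 -0.238] [ 0.483 -0.239]
[179, 145, 152, 145] [ 0.44  -0.182] [ 0.424 -0.183]
```

Emit:
send_rows(
  motion="-1 -0.6 -0.2 0 0; -1 -1.2 -0.2 1.5 0; -1 -1.2 -0.2 3.5 0; -1 -1.2 -0.2 5 0; -1 -1.2 -0.2 5 0",
)

```text
clock: 19.65
eef_pos: [0.5181, -0.2396, 0.2062]
tool_rot: [0.697, 0.717, 0.011, -0.022]
ft_force: [-0.7, 0.2, 0.7]
grip_width: 0.0853
grasp_force: 0.0
```

Run:
```python
from fit import *
go(.5195,-.236,.151,.025)
```

```text
pos [ 0.5181 -0.2396  0.2062] yawy 0.029 axis [-0.015  0.046 -0.999] q [-0.45  0.41  0.25  1.44  0.04  1.09] 
move cm [0.1  0.23 5.52] twist 0.004 F [-0.7  0.2  0.7] t 19.65
```

Emit:
send_rows(
  motion="-1 0.1 0.15 0.8 0; -1 0.1 0.15 1.6 0; -1 0.1 0.15 2.2 0; -1 0.1 0.15 2.6 0; -1 0.1 0.15 2.6 0",
)

```text
clock: 20.15
eef_pos: [0.5203, -0.2383, 0.1818]
tool_rot: [0.697, 0.717, 0.012, -0.02]
ft_force: [0.3, 0.1, 0.5]
grip_width: 0.0855
grasp_force: 0.0
```

Emit:
send_rows(
  motion="-1 0 0 0.8 0; -1 0 0 1.6 0; -1 0 0 2.4 0; -1 0 0 2.8 0; -1 0 0 2.8 0",
)

```text
clock: 20.65
eef_pos: [0.5197, -0.2369, 0.1533]
tool_rot: [0.697, 0.717, 0.012, -0.02]
ft_force: [-0.4, 0.6, -1.0]
grip_width: 0.0853
grasp_force: 0.0
```

Run:
```python
from fit import *
go(.5195,-.236,.151,.025)
```

```text
pos [ 0.5197 -0.2369  0.1533] yawy 0.028 axis [-0.013  0.045 -0.999] q [-0.45  0.43  0.15  1.31  0.04  1.09] 
move cm [ 0.08 -0.02  0.24] twist 0.003 F [-0.4  0.6 -1. ] t 20.65
```

Straddling the ear without contact. Close.

Emit:
send_rows(
  motion="1 0.1 0 0.2 0; 1 0.1 0 0.2 0; 1 0.1 0 0.2 0; 1 0.1 0 0.2 0; 1 0.1 0 0.2 0",
)

```text
clock: 21.15
eef_pos: [0.5193, -0.2371, 0.1538]
tool_rot: [0.697, 0.717, 0.011, -0.019]
ft_force: [-5.8, -1.0, 4.6]
grip_width: 0.0796
grasp_force: 71.6
```

Run:
```python
from fit import *
go(.5195,-.236,.151,.025); o=bot.get_obs(); print(o['grip_width'],o['grasp_force'],o['ft_torque'])
M=R.from_quat(o['tool_rot']).as_matrix()
# grip radius/arc: angle phi0 at rest, toe at back offset .136,.120 -> tool-frame moves
r=.1813;p0=np.arctan2(.120,.136)
u=np.array([-np.cos(-1.545),-np.sin(-1.545),0])
for a in range(0,66,5):
  t=np.radians(a); f=r*(np.cos(p0)-np.cos(p0+t)); z=r*(np.sin(p0+t)-np.sin(p0))
  print(a,(M.T@(u*f+[0,0,z])*100).round(2))
```

```text
pos [ 0.5193 -0.2371  0.1538] yawy 0.028 axis [-0.011  0.043 -0.999] q [-0.45  0.43  0.14  1.31  0.03  1.1 ] 
move cm [0.09 0.02 0.28] twist 0.003 F [-5.8 -1.   4.6] t 21.15
0.07960763568827864 71.64119839668274 [-0.18877635  0.59622263  0.24910693]
0 [0. 0. 0.]
5 [ 1.14 -0.01 -1.09]
10 [ 2.38 -0.02 -2.08]
15 [ 3.7  -0.03 -2.95]
20 [ 5.09 -0.03 -3.71]
25 [ 6.54 -0.04 -4.35]
30 [ 8.03 -0.04 -4.85]
35 [ 9.57 -0.04 -5.22]
40 [11.13 -0.04 -5.46]
45 [12.71 -0.04 -5.56]
50 [14.29 -0.04 -5.52]
55 [15.87 -0.03 -5.35]
60 [17.42 -0.03 -5.03]
65 [18.93 -0.02 -4.59]
```

Emit:
send_rows(
  motion="1 0.23 0 -0.22 0; 1 0.46 0 -0.44 0; 1 0.69 0 -0.66 0; 1 0.91 0 -0.88 0; 1 1.14 0 -1.09 0",
)

```text
clock: 21.65
eef_pos: [0.5194, -0.2283, 0.1623]
tool_rot: [0.698, 0.716, 0.009, -0.018]
ft_force: [-0.9, -7.2, -7.5]
grip_width: 0.0791
grasp_force: 77.1
```

Emit:
send_rows(
  motion="1 0.25 0 -0.2 0; 1 0.5 0 -0.4 0; 1 0.75 0 -0.6 0; 1 1 0 -0.8 0; 1 1.24 0 -0.99 0",
)

```text
clock: 22.15
eef_pos: [0.5194, -0.2158, 0.1725]
tool_rot: [0.698, 0.716, 0.01, -0.019]
ft_force: [1.4, -3.3, -8.6]
grip_width: 0.0792
grasp_force: 77.8
```

```bash
cat > chk.py <<'E'
from h import *
o=bot.get_obs(); print('t',o['clock'],o['eef_pos'].round(4),'F',o['ft_force'].round(1),'T',o['ft_torque'].round(2),'w',round(o['grip_width'],4),round(o['grasp_force'],1))
s=np.array([.5193,-.2371,.1538]); d=o['eef_pos']-s; r=.1813;p0=np.arctan2(.12,.136); 
v=np.array([r*np.cos(p0)-d[1],r*np.sin(p0)+d[2]]); print('radius',np.hypot(*v).round(4),'angle',np.degrees(np.arctan2(v[1],v[0])-p0).round(1))
E
python3 chk.py
```

```text
t 22.15 [ 0.5194 -0.2158  0.1725] F [ 1.4 -3.3 -8.6] T [-1.11 -0.69 -0.29] w 0.0792 77.8
radius 0.1799 angle 9.0
```

Emit:
send_rows(
  motion="1 0.26 0 -0.18 0; 1 0.53 0 -0.35 0; 1 0.79 0 -0.52 0; 1 1.06 0 -0.7 0; 1 1.32 0 -0.87 0",
)

```text
clock: 22.65
eef_pos: [0.5192, -0.2029, 0.1816]
tool_rot: [0.698, 0.716, 0.01, -0.019]
ft_force: [1.6, -5.6, -12.2]
grip_width: 0.0791
grasp_force: 77.7
```

Emit:
send_rows(
  motion="1 0.28 0 -0.16 0; 1 0.56 0 -0.31 0; 1 0.83 0 -0.46 0; 1 1.11 0 -0.61 0; 1 1.39 0 -0.76 0",
)

```text
clock: 23.15
eef_pos: [0.5189, -0.1895, 0.1897]
tool_rot: [0.698, 0.716, 0.01, -0.019]
ft_force: [0.7, -6.9, -9.7]
grip_width: 0.0791
grasp_force: 78.3
```

Emit:
send_rows(
  motion="1 0.29 0 -0.13 0; 1 0.58 0 -0.26 0; 1 0.87 0 -0.39 0; 1 1.16 0 -0.52 0; 1 1.45 0 -0.64 0",
)

```text
clock: 23.65
eef_pos: [0.5185, -0.1753, 0.1969]
tool_rot: [0.698, 0.716, 0.01, -0.019]
ft_force: [0.3, -5.6, -12.7]
grip_width: 0.0791
grasp_force: 78.2
```

```bash
python3 chk.py
```

```text
t 23.65 [ 0.5185 -0.1753  0.1969] F [  0.3  -5.6 -12.7] T [-2.34 -0.95 -0.43] w 0.0791 78.2
radius 0.1791 angle 24.1
```

Emit:
send_rows(
  motion="1 0.3 0 -0.08 0; 1 0.6 0 -0.16 0; 1 0.9 0 -0.24 0; 1 1.19 0 -0.32 0; 1 1.49 0 -0.4 0",
)

```text
clock: 24.15
eef_pos: [0.518, -0.1615, 0.2025]
tool_rot: [0.698, 0.716, 0.009, -0.018]
ft_force: [-0.5, -8.8, -8.6]
grip_width: 0.079
grasp_force: 78.2
```

Emit:
send_rows(
  motion="1 0.31 0 -0.07 0; 1 0.62 0 -0.14 0; 1 0.92 0 -0.21 0; 1 1.23 0 -0.27 0; 1 1.54 0 -0.33 0",
)

```text
clock: 24.65
eef_pos: [0.5178, -0.1464, 0.2071]
tool_rot: [0.698, 0.716, 0.009, -0.017]
ft_force: [-2.1, -8.5, -2.7]
grip_width: 0.0789
grasp_force: 78.4
```

Emit:
send_rows(
  motion="1 0.31 0 -0.05 0; 1 0.62 0 -0.1 0; 1 0.94 0 -0.15 0; 1 1.25 0 -0.2 0; 1 1.56 0 -0.24 0",
)

```text
clock: 25.15
eef_pos: [0.5175, -0.1307, 0.2105]
tool_rot: [0.698, 0.716, 0.009, -0.017]
ft_force: [-0.5, -7.1, -2.8]
grip_width: 0.0787
grasp_force: 78.1
```

```bash
python3 chk.py
```

```text
t 25.15 [ 0.5175 -0.1307  0.2105] F [-0.5 -7.1 -2.8] T [-2.12 -0.05 -0.04] w 0.0787 78.1
radius 0.1791 angle 39.1
```

Emit:
send_rows(
  motion="1 0.32 0 -0.02 0; 1 0.63 0 -0.04 0; 1 0.95 0 -0.06 0; 1 1.26 0 -0.08 0; 1 1.58 0 -0.1 0",
)

```text
clock: 25.65
eef_pos: [0.5173, -0.1147, 0.2125]
tool_rot: [0.698, 0.716, 0.01, -0.017]
ft_force: [-0.6, -5.7, -1.9]
grip_width: 0.0794
grasp_force: 77.8
```

Emit:
send_rows(
  motion="1 0.2 0 0 0; 1 0.4 0 0 0; 1 0.6 0 0.01 0; 1 0.8 0 0.02 0; 1 0.95 0 0.02 0",
)

```text
clock: 26.15
eef_pos: [0.5172, -0.1054, 0.213]
tool_rot: [0.698, 0.716, 0.01, -0.017]
ft_force: [-1.1, -6.5, -4.6]
grip_width: 0.0794
grasp_force: 77.4
```

Emit:
send_rows(
  motion="1 0.13 0 0 0; 1 0.26 0 0.01 0; 1 0.39 0 0.02 0; 1 0.52 0 0.03 0; 1 0.63 0 0.04 0",
)

```text
clock: 26.65
eef_pos: [0.5171, -0.0985, 0.2131]
tool_rot: [0.698, 0.716, 0.01, -0.017]
ft_force: [-0.7, -3.6, 2.2]
grip_width: 0.0787
grasp_force: 78.1
```

```bash
cat >> chk.py <<'E'
def balls(c):
    vision.camera(c)
    for x in boxes_of(c,'ball_0_center'):
        if x['conf']>.3: print(c,round(x['conf'],2),np.round(x['rect']).astype(int).tolist(),onz(c,*x['rect'][:2],.036).round(3))
import sys
if len(sys.argv)>1: [balls(c) for c in ('scene','side','wrist')]
E
python3 chk.py b
```

```text
t 26.65 [ 0.5171 -0.0985  0.2131] F [-0.7 -3.6  2.2] T [-1.36  0.28 -0.13] w 0.0787 78.1
radius 0.1793 angle 49.4
scene 0.72 [324, 195, 17, 19] [ 0.538 -0.148  0.036]
side 0.76 [338, 187, 15, 18] [ 0.511 -0.151  0.036]
```

Emit:
send_rows(
  motion="1 0.12 0 0.01 0; 1 0.25 0 0.02 0; 1 0.38 0 0.03 0; 1 0.5 0 0.04 0; 1 0.63 0 0.06 0",
)

```text
clock: 27.45
eef_pos: [0.5171, -0.0906, 0.2129]
tool_rot: [0.697, 0.717, 0.012, -0.018]
ft_force: [-1.5, -3.4, 4.0]
grip_width: 0.079
grasp_force: 78.2
```

Emit:
send_rows(
  motion="1 0.12 0 0.01 0; 1 0.25 0 0.03 0; 1 0.38 0 0.04 0; 1 0.5 0 0.06 0; 1 0.63 0 0.08 0",
)

```text
clock: 27.95
eef_pos: [0.517, -0.0833, 0.2124]
tool_rot: [0.697, 0.717, 0.012, -0.019]
ft_force: [-1.0, -4.8, 6.0]
grip_width: 0.0792
grasp_force: 78.6
```

```bash
python3 chk.py b
```

```text
t 27.95 [ 0.517  -0.0833  0.2124] F [-1.  -4.8  6. ] T [-1.51  0.29 -0.  ] w 0.0792 78.6
radius 0.1795 angle 54.3
scene 0.48 [324, 196, 16, 22] [ 0.534 -0.144  0.036]
side 0.73 [338, 190, 13, 20] [ 0.505 -0.138  0.036]
wrist 0.56 [279, 189, 70, 68] [ 0.476 -0.09   0.036]
```

```bash
cat > ang.py <<'E'
from h import *
o=bot.get_obs(); a=snap('wrist','w%d'%(o['clock']*100)); g=cv2.cvtColor(a,cv2.COLOR_RGB2GRAY)
for s in cv2.createLineSegmentDetector().detect(g)[0][:,0]:
    if np.hypot(*(s[2:]-s[:2]))>40 and abs(s[3]-s[1])<.15*abs(s[2]-s[0]): print(s.round(0).astype(int).tolist(),end=' ')
print()
P={'eartopF':(.1359,.1518),'eartopB':(.1475,.1487),'rimbackI':(.122,.1),'floorback':(.105,.026),'floorfront':(-.003,.026),'lip':(-.075,.1)}
toe=np.array([.5160,-.103]); yaw=-1.545
for A in (35,40,45,50,55):
    t=np.radians(A); r={}
    for k,(x,z) in P.items():
        z=z-.009; X=x*np.cos(t)-z*np.sin(t); Z=x*np.sin(t)+z*np.cos(t)
        r[k]=[proj('wrist',[toe[0]+X*np.cos(yaw)-y*np.sin(yaw),toe[1]+X*np.sin(yaw)+y*np.cos(yaw),Z+.089],o)[0].round(0).astype(int).tolist() for y in((-.04,.04) if 'ear' in k else (-.055,.055))]
    print(A,r)
E
python3 ang.py
```

```text
[532, 231, 486, 230] [638, 245, 486, 242] [579, 232, 534, 231] [478, 210, 554, 213] [256, 363, 321, 371] [248, 345, 208, 343] [256, 65, 386, 67] [368, 347, 273, 345] [294, 298, 402, 299] [1, 338, 46, 343] [67, 305, 1, 301] [53, 216, 102, 219] [89, 187, 43, 186] 
35 {'eartopF': [[205, 437], [424, 440]], 'eartopB': [[205, 470], [424, 472]], 'rimbackI': [[209, 382], [424, 384]], 'floorback': [[241, 346], [394, 347]], 'floorfront': [[252, 206], [386, 207]], 'lip': [[242, 75], [396, 75]]}
40 {'eartopF': [[198, 404], [430, 406]], 'eartopB': [[197, 440], [431, 443]], 'rimbackI': [[205, 366], [428, 367]], 'floorback': [[239, 343], [396, 345]], 'floorfront': [[252, 205], [385, 206]], 'lip': [[244, 73], [394, 73]]}
45 {'eartopF': [[193, 363], [436, 365]], 'eartopB': [[190, 402], [438, 404]], 'rimbackI': [[201, 346], [432, 348]], 'floorback': [[236, 339], [399, 340]], 'floorfront': [[252, 203], [385, 204]], 'lip': [[247, 73], [391, 73]]}
50 {'eartopF': [[189, 315], [440, 317]], 'eartopB': [[184, 355], [444, 358]], 'rimbackI': [[197, 323], [436, 325]], 'floorback': [[234, 334], [401, 335]], 'floorfront': [[253, 202], [385, 203]], 'lip': [[250, 74], [389, 74]]}
55 {'eartopF': [[187, 263], [442, 264]], 'eartopB': [[180, 301], [448, 303]], 'rimbackI': [[194, 298], [439, 299]], 'floorback': [[231, 326], [403, 328]], 'floorfront': [[253, 201], [385, 202]], 'lip': [[252, 76], [387, 76]]}
```

Run:
```python
from h import *
o=bot.get_obs()
c,d=ray('wrist',279,189,o); print('wrist ball', (c+d*.28).round(3))
a=vision.camera('wrist')
for x in boxes_of('wrist','ball_0_center'): print(round(x['conf'],2),np.round(x['rect']))
A,da=ray('scene',324,196);B,db=ray('side',338,190)
da/=np.linalg.norm(da);db/=np.linalg.norm(db); s=np.linalg.lstsq(np.c_[da,-db],B-A,rcond=None)[0]; print((A+da*s[0]).round(3),(B+db*s[1]).round(3))
print(o['ft_force'].round(1))
# wood-coloured blobs in wrist view
h=cv2.cvtColor(a,cv2.COLOR_RGB2HSV)
cir=cv2.HoughCircles(cv2.medianBlur(cv2.cvtColor(a,cv2.COLOR_RGB2GRAY),5),cv2.HOUGH_GRADIENT,1,30,param1=80,param2=25,minRadius=22,maxRadius=55)
if cir is not None:
  for u,v,r in cir[0]:
    print('circ',u,v,r,a[int(v),int(u)],end=' '); c,d=ray('wrist',u,v,o); print((c+d*356*.027/r).round(3))
for v in range(20,400,20): print(v,[tuple(a[v,u].tolist()) for u in (250,280,318,355,390)])
```

```text
wrist ball [ 0.484 -0.075  0.11 ]
0.84 [277. 186.  72.  73.]
0.52 [320. 208. 268. 284.]
0.15 [362. 175.  75.  73.]
[ 0.486 -0.063  0.139] [ 0.482 -0.069  0.142]
[-1.5 -4.   5. ]
circ 353.5 247.5 38.6 [210 187 148] [ 0.541 -0.107  0.15 ]
circ 271.5 255.5 42.1 [209 185 147] [ 0.486 -0.107  0.171]
circ 530.5 165.5 47.7 [199 143 153] [ 0.638 -0.042  0.183]
circ 278.5 187.5 36.4 [208 185 146] [ 0.485 -0.071  0.126]
circ 362.5 174.5 34.7 [210 186 148] [ 0.549 -0.062  0.11 ]
circ 523.5 72.5 48.9 [172  94 115] [0.631 0.01  0.175]
circ 519.5 105.5 37.7 [225 134 163] [ 0.662 -0.005  0.119]
circ 506.5 256.5 34.6 [173 134  90] [ 0.667 -0.122  0.123]
circ 495.5 140.5 41.1 [203  61  71] [ 0.633 -0.03   0.147]
circ 588.5 92.5 41.2 [183 163 157] [0.7   0.006 0.138]
circ 528.5 206.5 30.0 [203  62  68] [ 0.709 -0.092  0.072]
circ 503.5 187.5 23.2 [177 132 144] [ 0.734 -0.092 -0.024]
circ 575.5 186.5 27.8 [227 224 213] [ 0.775 -0.076  0.043]
20 [(117, 100, 78), (155, 162, 170), (158, 166, 174), (153, 160, 168), (131, 109, 88)]
40 [(117, 100, 78), (143, 149, 156), (156, 164, 171), (154, 160, 168), (130,
[... 802 characters left out ...]
5, 125, 122)]
240 [(218, 194, 155), (212, 188, 148), (193, 167, 127), (212, 188, 149), (183, 157, 120)]
260 [(219, 195, 156), (211, 187, 148), (185, 160, 121), (209, 186, 148), (153, 135, 111)]
280 [(214, 190, 150), (205, 181, 141), (121, 122, 118), (206, 180, 139), (118, 121, 119)]
300 [(89, 87, 80), (91, 88, 80), (88, 85, 79), (87, 85, 79), (89, 89, 85)]
320 [(117, 121, 120), (118, 121, 121), (116, 121, 120), (117, 121, 121), (116, 119, 120)]
340 [(111, 115, 114), (111, 115, 114), (112, 116, 116), (113, 116, 116), (113, 116, 117)]
360 [(184, 150, 111), (181, 143, 96), (181, 141, 91), (183, 145, 97), (223, 143, 166)]
380 [(51, 49, 47), (53, 50, 48), (55, 50, 48), (59, 53, 52), (60, 50, 51)]
```

Emit:
send_rows(
  motion="1 0.12 0 0.02 0; 1 0.25 0 0.04 0; 1 0.38 0 0.06 0; 1 0.5 0 0.08 0; 1 0.63 0 0.1 0",
)

```text
clock: 28.9
eef_pos: [0.5169, -0.0767, 0.2117]
tool_rot: [0.697, 0.717, 0.013, -0.019]
ft_force: [-0.2, -1.3, 7.3]
grip_width: 0.0789
grasp_force: 78.4
```

Emit:
send_rows(
  motion="1 0.12 0 0.03 0; 1 0.24 0 0.06 0; 1 0.36 0 0.08 0; 1 0.36 0 0.08 0; 1 0.36 0 0.08 0",
)

```text
clock: 29.4
eef_pos: [0.5168, -0.073, 0.2112]
tool_rot: [0.697, 0.717, 0.013, -0.019]
ft_force: [-1.1, -3.2, 7.0]
grip_width: 0.0794
grasp_force: 79.0
```

```bash
python3 chk.py b; python3 ang.py | head -1
```

```text
t 29.4 [ 0.5168 -0.073   0.2112] F [-1.1 -3.2  7. ] T [-1.31  0.26 -0.06] w 0.0794 79.0
radius 0.1795 angle 57.6
scene 0.75 [299, 247, 86, 63] [0.494 0.057 0.036]
scene 0.52 [295, 255, 20, 17] [0.487 0.083 0.036]
side 0.75 [322, 248, 18, 17] [0.481 0.077 0.036]
wrist 0.93 [290, 22, 59, 44] [0.485 0.076 0.036]
[488, 245, 559, 246] [638, 255, 484, 252] [531, 241, 486, 240] [478, 219, 554, 222] [577, 233, 479, 231] [328, 369, 381, 364] [272, 356, 210, 349] [256, 80, 384, 82] [361, 353, 276, 352] [237, 294, 401, 297] [88, 191, 48, 189] [54, 220, 102, 222] [49, 307, 1, 304] [221, 341, 418, 343]
```

Emit:
send_rows(
  motion="1 0.1 0 0.02 0; 1 0.2 0 0.04 0; 1 0.3 0 0.06 0; 1 0.3 0 0.06 0; 1 0.3 0 0.06 0",
)

```text
clock: 30.25
eef_pos: [0.5168, -0.0699, 0.2107]
tool_rot: [0.697, 0.717, 0.013, -0.019]
ft_force: [-1.5, -3.5, 5.5]
grip_width: 0.079
grasp_force: 79.1
```

```bash
python3 chk.py b
cat > cnt.py <<'E'
from h import *
o=bot.get_obs(); a=snap('wrist')
m=((a[:,:,0]>195)&(a[:,:,0].astype(int)-a[:,:,2]>45)&(a[:,:,1]>165)).astype(np.uint8)
n,l,s,c=cv2.connectedComponentsWithStats(cv2.morphologyEx(m,cv2.MORPH_OPEN,np.ones((3,3))))
for i in range(1,n):
  if s[i][4]>300: print(s[i].tolist())
E
python3 cnt.py
```

```text
t 30.25 [ 0.5168 -0.0699  0.2107] F [-1.5 -3.5  5.5] T [-1.16  0.23 -0.03] w 0.079 79.1
radius 0.1796 angle 58.6
scene 0.82 [295, 255, 18, 20] [0.487 0.083 0.036]
scene 0.63 [318, 189, 73, 93] [ 0.565 -0.157  0.036]
side 0.77 [322, 249, 16, 19] [0.482 0.079 0.036]
side 0.4 [317, 237, 68, 67] [0.509 0.047 0.036]
wrist 0.77 [291, 24, 54, 49] [0.485 0.077 0.036]
[232, 0, 12, 93, 781]
[266, 0, 50, 28, 1120]
[340, 0, 51, 30, 1181]
[397, 0, 12, 88, 770]
[345, 72, 40, 14, 428]
```

Emit:
send_rows(
  motion="1 -0.25 0 -0.05 0; 1 -0.5 0 -0.1 0; 1 -0.75 0 -0.15 0; 1 -1 0 -0.2 0; 1 -1.29 0 -0.24 0",
)

```text
clock: 31.1
eef_pos: [0.517, -0.0808, 0.2119]
tool_rot: [0.697, 0.717, 0.015, -0.021]
ft_force: [-0.4, 5.2, 6.7]
grip_width: 0.079
grasp_force: 79.1
```

Emit:
send_rows(
  motion="1 -0.25 0 -0.03 0; 1 -0.5 0 -0.06 0; 1 -0.75 0 -0.09 0; 1 -1 0 -0.12 0; 1 -1.26 0 -0.14 0",
)

```text
clock: 31.6
eef_pos: [0.5171, -0.0935, 0.2126]
tool_rot: [0.696, 0.717, 0.014, -0.021]
ft_force: [-0.9, 4.5, 5.8]
grip_width: 0.0791
grasp_force: 79.2
```

Emit:
send_rows(
  motion="1 -0.32 0 -0.02 0; 1 -0.63 0 -0.04 0; 1 -0.95 0 -0.05 0; 1 -1.27 0 -0.06 0; 1 -1.58 0 -0.06 0",
)

```text
clock: 32.1
eef_pos: [0.5174, -0.1097, 0.2124]
tool_rot: [0.696, 0.717, 0.014, -0.021]
ft_force: [-1.5, 1.3, 4.9]
grip_width: 0.0789
grasp_force: 79.4
```

Emit:
send_rows(
  motion="1 -0.32 0 0.03 0; 1 -0.63 0 0.06 0; 1 -0.95 0 0.09 0; 1 -1.27 0 0.12 0; 1 -1.58 0 0.16 0",
)

```text
clock: 32.6
eef_pos: [0.5178, -0.1263, 0.2108]
tool_rot: [0.697, 0.717, 0.013, -0.02]
ft_force: [-4.2, 1.4, 9.3]
grip_width: 0.0789
grasp_force: 79.7
```

Emit:
send_rows(
  motion="1 -0.31 0 0.05 0; 1 -0.62 0 0.1 0; 1 -0.93 0 0.15 0; 1 -1.24 0 0.2 0; 1 -1.54 0 0.26 0",
)

```text
clock: 33.1
eef_pos: [0.5182, -0.1423, 0.2079]
tool_rot: [0.697, 0.717, 0.013, -0.019]
ft_force: [-5.1, -0.9, 11.3]
grip_width: 0.0792
grasp_force: 79.7
```

```bash
python3 chk.py; python3 cnt.py
```

```text
t 33.1 [ 0.5182 -0.1423  0.2079] F [-5.1 -0.9 11.3] T [0.96 0.51 0.12] w 0.0792 79.7
radius 0.1789 angle 35.3
[163, 0, 55, 160, 3517]
[462, 209, 21, 29, 310]
[609, 223, 31, 19, 314]
[566, 247, 67, 58, 2711]
```

Emit:
send_rows(
  motion="1 -0.31 0 0.05 0; 1 -0.62 0 0.1 0; 1 -0.92 0 0.15 0; 1 -1.23 0 0.2 0; 1 -1.54 0 0.25 0",
)

```text
clock: 33.65
eef_pos: [0.5185, -0.1573, 0.204]
tool_rot: [0.697, 0.717, 0.013, -0.02]
ft_force: [-2.4, -0.8, 4.5]
grip_width: 0.0792
grasp_force: 78.9
```

Emit:
send_rows(
  motion="1 -0.3 0 0.08 0; 1 -0.6 0 0.16 0; 1 -0.9 0 0.25 0; 1 -1.2 0 0.34 0; 1 -1.49 0 0.42 0",
)

```text
clock: 34.15
eef_pos: [0.5188, -0.1722, 0.1986]
tool_rot: [0.697, 0.717, 0.013, -0.02]
ft_force: [-4.3, -1.1, 3.5]
grip_width: 0.0791
grasp_force: 78.4
```

Emit:
send_rows(
  motion="1 -0.29 0 0.12 0; 1 -0.58 0 0.24 0; 1 -0.87 0 0.36 0; 1 -1.16 0 0.48 0; 1 -1.45 0 0.6 0",
)

```text
clock: 34.65
eef_pos: [0.5192, -0.1871, 0.1917]
tool_rot: [0.697, 0.717, 0.012, -0.019]
ft_force: [-1.4, -2.0, 2.2]
grip_width: 0.0791
grasp_force: 78.1
```

Emit:
send_rows(
  motion="1 -0.28 0 0.15 0; 1 -0.56 0 0.3 0; 1 -0.83 0 0.45 0; 1 -1.11 0 0.6 0; 1 -1.39 0 0.74 0",
)

```text
clock: 35.15
eef_pos: [0.5196, -0.2007, 0.1838]
tool_rot: [0.697, 0.717, 0.012, -0.019]
ft_force: [-2.9, -3.9, 3.2]
grip_width: 0.0788
grasp_force: 78.2
```

Emit:
send_rows(
  motion="1 -0.26 0 0.17 0; 1 -0.53 0 0.34 0; 1 -0.79 0 0.51 0; 1 -1.06 0 0.68 0; 1 -1.32 0 0.86 0",
)

```text
clock: 35.65
eef_pos: [0.5199, -0.2139, 0.1746]
tool_rot: [0.697, 0.717, 0.012, -0.019]
ft_force: [-1.9, -4.2, 2.6]
grip_width: 0.0792
grasp_force: 77.8
```

```bash
python3 chk.py
```

```text
t 35.65 [ 0.5199 -0.2139  0.1746] F [-1.9 -4.2  2.6] T [-0.23 -0.4  -0.15] w 0.0792 77.8
radius 0.1803 angle 9.9
```

Last 10° slowly.

Emit:
send_rows(
  motion="1 -0.2 0 0.16 0; 1 -0.4 0 0.32 0; 1 -0.6 0 0.48 0; 1 -0.8 0 0.64 0; 1 -1 0 0.8 0",
)

```text
clock: 36.15
eef_pos: [0.5202, -0.224, 0.1661]
tool_rot: [0.697, 0.716, 0.012, -0.019]
ft_force: [-3.2, -5.9, 4.5]
grip_width: 0.0793
grasp_force: 76.3
```

Emit:
send_rows(
  motion="1 -0.14 0 0.12 0; 1 -0.28 0 0.24 0; 1 -0.42 0 0.38 0; 1 -0.56 0 0.52 0; 1 -0.7 0 0.65 0",
)

```text
clock: 36.65
eef_pos: [0.5204, -0.2311, 0.1593]
tool_rot: [0.697, 0.716, 0.011, -0.018]
ft_force: [-3.2, -6.6, 4.4]
grip_width: 0.0792
grasp_force: 75.2
```

Emit:
send_rows(
  motion="1 -0.1 0 0.1 0; 1 -0.2 0 0.2 0; 1 -0.3 0 0.3 0; 1 -0.4 0 0.4 0; 1 -0.45 0 0.45 0",
)

```text
clock: 37.15
eef_pos: [0.5205, -0.2357, 0.1546]
tool_rot: [0.698, 0.716, 0.011, -0.018]
ft_force: [-2.9, -6.9, 6.0]
grip_width: 0.0793
grasp_force: 74.6
```

```bash
python3 chk.py
```

```text
t 37.15 [ 0.5205 -0.2357  0.1546] F [-2.9 -6.9  6. ] T [-0.45 -0.21 -0.13] w 0.0793 74.6
radius 0.1808 angle 0.5
```

Emit:
send_rows(
  motion="1 -0.06 0 0.06 0; 1 -0.12 0 0.12 0; 1 -0.18 0 0.18 0; 1 -0.24 0 0.24 0; 1 -0.24 0 0.24 0",
)

```text
clock: 37.65
eef_pos: [0.5204, -0.2357, 0.1544]
tool_rot: [0.697, 0.716, 0.013, -0.019]
ft_force: [-6.3, 0.8, 13.4]
grip_width: 0.0792
grasp_force: 75.5
```

Emit:
send_rows(
  motion="1 -0.06 0 0.06 0; 1 -0.12 0 0.12 0; 1 -0.18 0 0.18 0; 1 -0.24 0 0.24 0; 1 -0.24 0 0.24 0",
)

```text
clock: 38.15
eef_pos: [0.5203, -0.2357, 0.1542]
tool_rot: [0.697, 0.717, 0.014, -0.019]
ft_force: [-9.4, 7.2, 24.7]
grip_width: 0.0792
grasp_force: 76.8
```

```bash
python3 chk.py; python3 ang.py|head -1
```

```text
t 38.15 [ 0.5203 -0.2357  0.1542] F [-9.4  7.2 24.7] T [ 2.04  1.46 -0.68] w 0.0792 76.8
radius 0.1806 angle 0.4
[638, 82, 540, 74] [541, 60, 582, 64] [257, 363, 321, 371] [134, 97, 86, 96] [53, 331, 1, 326] [0, 316, 61, 321] [89, 116, 136, 116] [229, 252, 187, 252] [421, 12, 223, 10] [39, 107, 79, 106] [206, 331, 432, 334] [34, 180, 86, 181] [76, 146, 23, 146] [229, 180, 409, 182] [374, 339, 206, 336] [431, 339, 376, 339]
```

Emit:
send_rows(
  motion="1 0.24 0 -0.3 0; 1 0.35 0 -0.35 0; -1 0.35 0 -0.35 0; -1 0.35 0 -0.35 0; -1 0.35 0 -0.35 0",
)

```text
clock: 38.7
eef_pos: [0.5201, -0.2345, 0.1524]
tool_rot: [0.697, 0.717, 0.012, -0.02]
ft_force: [-0.5, 0.5, -0.5]
grip_width: 0.0857
grasp_force: 0.0
```

Emit:
send_rows(
  motion="-1 0 0 -0.5 0; -1 0 0 -1.5 0; -1 0 0 -3 0; -1 0 0 -5 0; -1 0 0 -8 0",
)

```text
clock: 39.2
eef_pos: [0.5205, -0.2382, 0.2336]
tool_rot: [0.697, 0.717, 0.012, -0.021]
ft_force: [1.6, -0.4, -0.2]
grip_width: 0.0859
grasp_force: 0.0
```

Emit:
send_rows(
  motion="-1 0 0 -4 0; -1 2 0 -5 0; -1 6 0 -5 0; -1 10 0 -5 0; -1 12 0 -5 0",
)

```text
clock: 39.7
eef_pos: [0.5184, -0.1185, 0.2904]
tool_rot: [0.696, 0.717, 0.013, -0.019]
ft_force: [0.2, -0.3, 0.4]
grip_width: 0.0852
grasp_force: 0.0
```

```bash
python3 chk.py b; python3 cnt.py
python3 - <<'E'
from h import *
o=bot.get_obs();a=snap('wrist','w12')
for s in cv2.createLineSegmentDetector().detect(cv2.cvtColor(a,cv2.COLOR_RGB2GRAY))[0][:,0]:
  if np.hypot(*(s[2:]-s[:2]))>70: 
    for z in (.06,.18):
      A=onz('wrist',*s[:2],z,o);B=onz('wrist',*s[2:],z,o)
      if abs(A[0]-.51)<.1 and abs(B[0]-.51)<.1: print(z,s.astype(int).tolist(),A[:2].round(3),B[:2].round(3),end=' | ')
    print()
E
```

```text
t 39.7 [ 0.5184 -0.1185  0.2904] F [ 0.2 -0.3  0.4] T [-0.04 -0.05 -0.01] w 0.0852 0.0
radius 0.2571 angle 44.7
scene 0.64 [295, 255, 16, 16] [0.489 0.084 0.036]
side 0.62 [321, 249, 17, 15] [0.484 0.082 0.036]
wrist 0.9 [296, 8, 39, 13] [0.485 0.062 0.036]
[250, 0, 8, 72, 369]
[384, 0, 8, 74, 438]
[338, 33, 38, 35, 989]

0.18 [192, 74, 195, 168] [ 0.418 -0.028] [ 0.417 -0.1  ] | 
0.06 [259, 73, 257, 0] [ 0.449 -0.012] [0.446 0.061] | 0.18 [259, 73, 257, 0] [ 0.469 -0.026] [0.468 0.025] | 

0.06 [383, 0, 382, 74] [0.578 0.065] [ 0.581 -0.01 ] | 0.18 [383, 0, 382, 74] [0.56  0.028] [ 0.562 -0.025] | 
0.18 [188, 0, 190, 73] [0.416 0.025] [ 0.416 -0.027] | 
0.06 [263, 0, 265, 74] [0.453 0.061] [ 0.455 -0.013] | 0.18 [263, 0, 265, 74] [0.472 0.026] [ 0.474 -0.027] | 
0.18 [207, 188, 204, 83] [ 0.427 -0.116] [ 0.427 -0.034] | 
0.06 [243, 308, 232, 76] [ 0.425 -0.293] [ 0.42  -0.016] | 0.18 [243, 308, 232, 76] [ 0.453 -0.223] [ 0.449 -0.029] | 
0.06 [262, 173, 264, 269] [ 0.451 -0.121] [ 0.453 -0.239] | 0.18 [262, 173, 264, 269] [ 0.471 -0.102] [ 0.472 -0.185] | 
0.06 [374, 265, 379, 174] [ 0.587 -0.23 ] [ 0.585 -0.118] | 0.18 [374, 265, 379, 174] [ 0.566 -0.179] [ 0.565 -0.101] | 
0.06 [398, 85, 384, 318] [ 0.599 -0.021] [ 0.604 -0.301] | 0.18 [398, 85, 384, 318] [ 0.575 -0.032] [ 0.578 -0.229] | 

0.06 [253, 315, 244, 85] [ 0.438 -0.303] [ 0.432 -0.025] | 0.18 [253, 315, 244, 85] [ 0.462 -0.23 ] [ 0.458 -0.035] | 
0.06 [245, 83, 398, 84] [ 0.434 -0.023] [ 0.599 -0.02 ] | 0.18 [245, 83, 398, 84] [ 0.459 -0.034] [ 0.575 -0.032] | 


0.06 [376, 172, 265, 170] [ 0.582 -0.116] [ 0.455 -0.118] | 0.18 [376, 172, 265, 170] [ 0.562 -0.099] [ 0.474 -0.101] |
```

Emit:
send_rows(
  motion="-1 4 0 0 0; -1 8 0 0 0; -1 12 0.2 0 0; -1 16 0.3 0 0; -1 16 0.3 0 0",
)

```text
clock: 40.6
eef_pos: [0.517, 0.0422, 0.2959]
tool_rot: [0.695, 0.718, 0.013, -0.02]
ft_force: [0.1, -0.6, -0.2]
grip_width: 0.0854
grasp_force: 0.0
```

```bash
python3 cnt.py
python3 - <<'E'
from h import *
o=bot.get_obs();print(o['eef_pos'],o['clock']);a=snap('wrist','w13');g=cv2.cvtColor(a,cv2.COLOR_RGB2GRAY)
for x in boxes_of('wrist','ball_0_center'): print('ball',round(x['conf'],2),np.round(x['rect']),onz('wrist',*x['rect'][:2],.036,o).round(3))
for x in cv2.HoughCircles(cv2.medianBlur(g,5),cv2.HOUGH_GRADIENT,1,20,param1=80,param2=20,minRadius=20,maxRadius=34)[0][:12]:
  if a[int(x[1]),int(x[0]),0]>190: print('circ',x,onz('wrist',*x[:2],.036,o).round(3))
for s in cv2.createLineSegmentDetector().detect(g)[0][:,0]:
  if np.hypot(*(s[2:]-s[:2]))>50: 
      A=onz('wrist',*s[:2],.06,o);B=onz('wrist',*s[2:],.06,o)
      if abs(A[0]-.51)<.1 and abs(B[0]-.51)<.1: d=B-A;print(s.astype(int).tolist(),A[:2].round(3),B[:2].round(3),round((np.arctan2(d[1],d[0])+np.pi/4)%(np.pi/2)-np.pi/4,3))
E
```

```text
[426, 0, 41, 30, 1047]
[252, 104, 132, 7, 796]
[375, 114, 9, 131, 629]
[335, 116, 18, 33, 461]
[253, 131, 8, 85, 312]
[335, 181, 33, 33, 787]
[317, 223, 30, 31, 750]
[259, 264, 119, 6, 524]
[0.5170685  0.04019736 0.29577308] 40.65
ball 0.62 [296. 135.  43.  48.] [0.485 0.084 0.036]
ball 0.46 [351. 133.  45.  46.] [0.551 0.088 0.036]
circ [350.5 135.5  21.8] [0.551 0.085 0.036]
circ [540.5   3.5  33.4] [0.763 0.246 0.036]
circ [297.5 134.5  21.4] [0.487 0.084 0.036]
[244, 267, 393, 268] [ 0.426 -0.079] [ 0.61  -0.074] 0.025
[264, 259, 258, 110] [ 0.451 -0.067] [0.445 0.11 ] 0.034
[376, 110, 371, 259] [0.577 0.114] [ 0.583 -0.062] 0.034
[264, 110, 269, 249] [0.451 0.11 ] [ 0.457 -0.054] 0.033
[254, 108, 328, 107] [0.44  0.113] [0.522 0.116] 0.038
[329, 107, 381, 108] [0.524 0.116] [0.582 0.117] 0.03
[384, 100, 251, 101] [0.584 0.126] [0.437 0.12 ] 0.04
[376, 261, 260, 261] [ 0.589 -0.065] [ 0.446 -0.07 ] 0.037
[268, 363, 317, 370] [ 0.454 -0.219] [ 0.522 -0.227] -0.124
[254, 373, 252, 301] [ 0.436 -0.235] [ 0.436 -0.126] 0.001
[265, 308, 267, 363] [ 0.451 -0.134] [ 0.453 -0.217] 0.02
[366, 362, 369, 311] [ 0.586 -0.21 ] [ 0.585 -0.134] 0.016
[246, 373, 241, 270] [ 0.425 -0.235] [ 0.422 -0.083] 0.021
[383, 281, 377, 363] [ 0.599 -0.092] [ 0.601 -0.212] 0.011
[251, 108, 257, 265] [0.436 0.113] [ 0.443 -0.076] 0.034
[251, 278, 381, 280] [ 0.435 -0.094] [ 0.597 -0.091] 0.019
[366, 313, 268, 311] [ 0.582 -0.137] [ 0.455 -0.139] 0.017
[373, 272, 261, 271] [ 0.585 -0.08 ] [ 0.447 -0.084] 0.026
```

```bash
python3 -c "
from h import *
print(workorder.job_done())"
```

```text
the job is handed in; nothing more can be done
None
```

The tray is against the stand, all four balls are in it, the tub is back on its rear feet, and the job was handed in at about 41 s. The join itself was hidden by the tub's lip, so I judged its fit by a 21 N push that stopped dead and a measured yaw difference under 1°.

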